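Lock the bottle carrier with its T-key

TASK

Lock the bottle carrier for transport: first press its hinged hold-down bar fully down, then take the loose T-key from its sloping rest, stand it upright in the slot of the grey stand and let go of it there. Take it again by its black handle, pass its T-head down through the slot in the closed bar until its round flange sits on the bar, and turn it a quarter turn so that the head lies crosswise under the slot. Leave it there and do not disturb the other glassware and bottles on the table.

Things in the scene. Friction and masses are not known exactly. Their poses are not given: they have to be found in the camera images.
- bar (a joint): angle of the carrier's hold-down bar, rad: 0 = fully down (level), positive = free end raised; starts 0.35 to 0.8. A flat aluminium bar 84 mm wide, 10 mm thick, hinged at the carrier's -y end and lying along its y axis, free end 241 mm from the hinge. It stays wherever it is left; 2 to 6 N at 100 mm from the hinge presses it down. Slot 24 x 58 mm, 171 to 229 mm from the hinge.
- bar_hinge (a point): middle of the bar's hinge axis, fixed on the carrier, 105 mm above the table, at mid-thickness of the bar. Axes are the carrier's: z up, +y from the hinge towards the lock slot (along the closed bar), x is the hinge axis.
- carrier: the fixed bottle carrier: a green tray 200 mm (x) by 280 mm (y), origin under its centre at table level, z up. Six white stoppered bottles stand fixed in it at x = +-66 mm, y = -87, 0 and +87 mm: 60 mm across, stoppers 38 mm across, tops 155 mm above the table. The bar lies between the two rows.
- lock_slot (a point): centre of the lock slot, on the carrier, level with the closed bar's top face (110 mm above the table), 200 mm along +y from bar_hinge. Carrier's axes: z up, y along the slot, x across. Under the closed bar's slot (24 x 58 mm) is a fixed plate 10 mm thick with a slot 21 mm (x) by 55 mm (y), then a hollow where the T-head can turn either way. Key seated: key_mid 33 mm above this point.
- key_mid (a point): the loose T-key, 136 mm long, 0.18 kg; origin half-way along its shaft axis. z: from T-head to handle; x along head and handle (parallel); y the thin way. Along z from here: T-head -68 to -56 mm, 48 (x) by 14 mm (y); steel shaft 14 mm in diameter; round flange 40 mm in diameter -33 to -27; bare shaft -27 to +40; flat black handle +40 to +68, 60 (x) by 14 mm (y).
- key: the same T-key; origin at the centre of the end face of its T-head, 68 mm from key_mid along -z; same axes.
- rest: the key's sloping rest, grey plastic, fixed, base 170 mm (x) by 80 mm (y), origin under its centre, z up, +x away from the robot. At the start the key lies on it with the shaft at 45 degrees, handle up towards +x, key x along rest y, key y up and back. Head between two cheeks, handle on a pad; lift straight up. Shaft between flange and handle is clear all round, 50 mm of air below.
- stand_slot (a point): centre of the slot in the top of the grey key stand, a fixed block 100 mm (x) by 120 mm (y), 60 mm high; this point is on its top face. z up, y along the slot, x across it. Slot 24 mm (x) by 58 mm (y), top plate 12 mm thick, hollow below, 56 mm deep. The key hangs in it upright by its flange, key_mid then 33 mm above this point.
- wash_mid (a point): tall white wash bottle, loose, 68 mm across, 200 mm high; origin at its middle, half-way up (100 mm above the table); leave it alone
- flask_a_mid (a point): white stoppered reagent bottle, loose, 60 mm across, 150 mm high; origin at its middle, half-way up (75 mm above the table); leave it alone
- flask_b_mid (a point): second white stoppered reagent bottle, same; origin at its middle, half-way up (75 mm above the table); leave it alone
- beaker_mid (a point): glass beaker, loose, 66 mm across, 75 mm high; origin at its middle, half-way up (38 mm above the table); leave it alone
- dropper_mid (a point): small white dropper bottle, loose, 36 mm across, 75 mm high; origin at its middle, half-way up (38 mm above the table); leave it alone
- jar_mid (a point): amber glass jar with black lid, loose, 60 mm across, 70 mm high; origin at its middle, half-way up (35 mm above the table); leave it alone
- funnel_mid (a point): glass funnel standing on its mouth, loose, 92 mm across, 100 mm high; origin at its middle, half-way up (50 mm above the table); leave it alone
Not all that is in view belongs to the job. What is shaped like the part that bears stand_slot but brown is not meant.

How it is judged (in metres and radians):
On the way, in this order (a step that is already met when the one before it is completed fails the run):
1. the hold-down bar is fully down (value of joint bar below 0.03 rad), for 0.2 s.
2. the key hangs upright in the stand's slot on its flange, let go (horizontal distance between key_mid and stand_slot below 0.012 m and z of key_mid in the frame of stand_slot between 0.028 and 0.038 m and angle between key_mid's own z axis and vertical below 0.12 rad and contact force between the fingers and key below 0.2 N and value of joint bar below 0.03 rad), for 0.2 s.
3. the key stands in the lock slot, its flange down on the closed bar (horizontal distance between key_mid and lock_slot below 0.009 m and z of key_mid in the frame of lock_slot between 0.029 and 0.037 m and angle between key_mid's own z axis and vertical below 0.1 rad and value of joint bar below 0.03 rad), for 0.1 s.
At the end, for the whole second after the job is handed in: The bar is down (under 0.03 rad); the key stands upright (within 0.1 rad) in the lock slot, within 9 mm of its centre, flange on the bar (key_mid 29 to 37 mm above lock_slot), its head and handle crosswise to the slot within 0.26 rad (15 degrees), released and at rest (all of step 3 and angle between the x axis of key_mid and the x axis of lock_slot, either way round below 0.26 rad and linear speed of key below 0.02 m/s and contact force between the fingers and key below 0.1 N); the robot touches nothing.
It fails at once if a loose bottle or piece of glassware is moved by more than 30 mm or knocked over (distance of any of wash_mid, flask_a_mid, flask_b_mid, beaker_mid, dropper_mid, jar_mid, funnel_mid from where it was at the start of the episode above 0.03 m or angle between any of wash_mid, flask_a_mid, flask_b_mid, beaker_mid, dropper_mid, jar_mid, funnel_mid's own z axis and vertical above 0.5 rad).
It also fails if it takes over 72 s, if anything falls off the work surface, if the arm or the gripper's body presses on something with over 40 N, if the wrist force passes 120 N, or if a joint passes its speed limit or range.

ROBOT

A 6-joint arm with a two-finger parallel gripper is mounted at the origin on the work surface. World frame = base frame: x ahead of the robot, y to its left, z up, the work surface at z = 0. Lengths are in m, angles in degrees, forces in N, time in s.
With the tool pointing down it reaches from about 0.3 to 0.75 m from the base axis. Payload 8.5 kg.
Tool frame: the origin (TCP) lies midway between the tips of the shut fingers; the grasp point (between the pads) lies 19 mm behind it (env.tcp_to_grasp is the z of the grasp point in the tool frame, in m); z points along the fingers, y is the line along which they close (so a half turn about z gives the same grasp; the last joint's range is limited). The gripper opens to 85 mm and grips with 20 to 120 N. Pads are 22 mm wide; open, the fingers measure 114 mm over their backs; the gripper's body (76 mm by 85 mm) begins 54 mm behind the grasp point. The pads swing forward as they close: fully open they stand 13 mm farther back than shut.
Start: joints at [-78.57, 21.807, 74.336, -0, 83.858, -12.336], TCP at [0.222, -0.503, 0.231] pointing down, gripper open.
Joint ranges: [-178.18, 178.18], [-50.72, 133.34], [12.68, 142.11], [-81.47, 261.47], [9.98, 163.14], [-165.26, 165.26]. Speed limits (degrees/s): [136.94, 136.94, 180, 180, 180, 180].

INTERFACE

Orientations are given as a 3x3 rotation matrix whose columns are the frame's x, y, z axes.
In Python, from rig import env, imaging, job, models gives the robot as it stands. The module is installed in compiled form; this text tells all that it offers.
- The arm moves only by the tool jog_arm, never from a script. Its argument "plan" is text: rows parted by semicolons, each of 7 numbers parted by spaces: the turn, a rotation vector about the tool's x, y, z in degrees, then the shift along the tool's x, y, z in cm, then the closure in counts, from 0 (fully open) to 255 (shut). In form: rx ry rz x y z claw; .... A call has 1 to 10 rows; each row shifts and turns the commanded pose from where the row before left it, along the tool's axes as they then stand; what a row does not reach is not made up. A row lasts 1/12 s, in which the tool goes at most 41.7 mm and 7.16 degrees, less where a joint would pass 70% of its speed; a pose out of reach is approached as far as the arm can. A call with a gripper value outside its range is refused whole. The fingers move at their own pace and stop on an object; "grip_force" is the grip in N (left out, the last holds). Time passes only in rows, so rows that do not move let the fingers close. It gives the time, the measured TCP pose, the force, the opening and the grip force at its end, in the units of the state.
- env.observe(): the state, without advancing time (a new reading comes with each control period).
- imaging.get_image(name): name is "side" or "top" or "wrist"; returns a dict with "pixels" (420x560x3 uint8, red, green, blue), "depth" (420x560 float32, m along the optical axis (not along the pixel's ray), 0 where there is no reading), "fov_y" (degrees; the focal length in pixels is half the picture's height over the tangent of half this angle, whatever the lens; pixels are square), "cx", "cy" (the principal point, pixels), "distortion" ([k1, k2, p1, p2, k3] as OpenCV has them; the pictures are not rectified), "world_from_camera" (4x4, takes a point from camera to world coordinates). Camera axes: x right, y down, z forward; pixel columns grow to the right and rows downward; lengths in m; the calibration is good to about 2 mm. A picture is of the moment at which its call begins.
- job.close_job(): hands the job in; it is judged then, once.
Trained networks look in the newest picture that a camera, given by its name, has taken for a name from the list of things; names that differ only in an ending like _2 or _b are one class to them, and where a whole thing is asked for, a point or a joint stands for the part that bears it (a point fixed in the world has none). Each returns a list of dicts, best first, with "confidence" (0 to 1); they miss things now and then, are a little off and sometimes report something else, mostly with a low value. They report only what shows in the picture. A call takes as long as a camera call. They do not tell look-alikes from the thing itself.
- models.outline_of(camera, query): "region" (420x560 bool, what is visible of it) and "bbox" ([centre column, centre row, width, height] in pixels, round what is visible of it).
- models.tip_of(camera, query): "at" ([column, row] in pixels: a listed point, or the origin of a listed thing).
The state is a dict: "time_s": time; "q": joint angles; "qvel": joint speeds; "joint_efforts": joint torques, N m; "position": TCP position; "tool_rot": TCP orientation; "ft_force": force on the tool from outside, world axes, zero at the start; "wrist_torque": the same for the moment, N m; "grip_width": finger opening in m; "gripper_force": force on a finger pad.
Only numpy, scipy, OpenCV 4.12 (cv2) and the standard library are available. Lean on these libraries where they do the work, as an engineer would, in place of code of your own. Each camera call takes 0.05 s, during which the arm holds its last target. There are 200 camera calls.

## Working session

There is one attempt and no reset: what is moved stays moved. The work goes in short steps, Python scripts to look and compute and a tool call to move; the robot and the scene stay as the last step left them, time stands still between calls to the robot, and variables do not carry over. Pictures are saved under pics/ and viewed, at most 10 in all, crops included, and the job is handed in when it is done.

Besides the shell and the picture viewer there is one more tool, called after "Request:" as name(argument=value, ...) on one line, values as JSON. jog_arm: Moves the arm, as the interface text tells. Its arguments: {"type":"object","properties":{"plan":{"type":"string"},"grip_force":{"type":"number"}},"required":["plan"]}

```bash
mkdir -p pics; cat > h.py <<'E'
import numpy as np, cv2
from rig import env, imaging, job, models
def K(im):
    h,w=im["pixels"].shape[:2]; f=h/2/np.tan(np.radians(im["fov_y"])/2)
    return np.array([[f,0,im["cx"]],[0,f,im["cy"]],[0,0,1]])
def ray(im,px):
    n=cv2.undistortPoints(np.array(px,float).reshape(-1,1,2),K(im),np.array(im["distortion"],float)).reshape(-1,2)
    return np.c_[n,np.ones(len(n))]
def pts(im,px,d):
    T=im["world_from_camera"]; return (ray(im,px)*np.asarray(d).reshape(-1,1))@T[:3,:3].T+T[:3,3]
def cloud(im,mask=None):
    m=im["depth"]>0
    if mask is not None: m&=mask
    r,c=np.nonzero(m); return pts(im,np.c_[c,r],im["depth"][r,c]),np.c_[c,r]
def atz(im,px,z):
    T=im["world_from_camera"]; d=ray(im,px)@T[:3,:3].T; return T[:3,3]+d*((z-T[2,3])/d[:,2:3])
def proj(im,P):
    T=np.linalg.inv(im["world_from_camera"]); P=np.atleast_2d(P)@T[:3,:3].T+T[:3,3]
    return cv2.projectPoints(P,np.zeros(3),np.zeros(3),K(im),np.array(im["distortion"],float))[0].reshape(-1,2)
def save(im,name,crop=None,s=1):
    p=im["pixels"]
    if crop: p=p[crop[1]:crop[3],crop[0]:crop[2]]
    cv2.imwrite("pics/"+name,cv2.resize(p[:,:,::-1],None,fx=s,fy=s,interpolation=cv2.INTER_CUBIC))
E
python3 - <<'E'
from h import *
np.set_printoptions(precision=3,suppress=True)
a=imaging.get_image("top");
for q in ["carrier","bar_hinge","lock_slot","key_mid","key","rest","stand_slot","bar","wash_mid","flask_a_mid","beaker_mid","dropper_mid","jar_mid","funnel_mid"]:
    print(q,[(np.round(d["at"]),round(d["confidence"],2)) for d in models.tip_of("top",q)][:4])
save(a,"top.png"); b=imaging.get_image("side"); save(b,"side.png")
print(a["world_from_camera"],b["world_from_camera"],env.tcp_to_grasp)
np.savez("first",top=a["pixels"])
import pickle; pickle.dump((a,b),open("first.pkl","wb"))
for q in ["bar_hinge","lock_slot","key_mid","key","rest","stand_slot"]:
    print(q,[(np.round(d["at"]),round(d["confidence"],2)) for d in models.tip_of("side",q)][:4])
E
```

```text
carrier [(array([393., 199.]), 0.82)]
bar_hinge [(array([457., 198.]), 0.69)]
lock_slot [(array([374., 181.]), 0.71), (array([167., 221.]), 0.46)]
key_mid [(array([248., 216.]), 0.74)]
key [(array([257., 241.]), 0.77), (array([428., 294.]), 0.61), (array([254., 221.]), 0.31)]
rest [(array([251., 222.]), 0.63), (array([256., 243.]), 0.55)]
stand_slot [(array([166., 220.]), 0.78), (array([142., 310.]), 0.67)]Traceback (most recent call last):
  File "<stdin>", line 5, in <module>
ValueError: it knows: bar_hinge, beaker_mid, carrier, dropper_mid, flask_a_mid, flask_b_mid, funnel_mid, jar_mid, key, key_mid, lock_slot, rest, stand_slot, wash_mid
```

```bash
python3 - <<'E'
from h import *
import pickle
np.set_printoptions(precision=3,suppress=True)
a=imaging.get_image("top");save(a,"top.png")
for q in ["wash_mid","flask_a_mid","beaker_mid","dropper_mid","jar_mid","funnel_mid"]:
    print(q,[(np.round(d["at"]),round(d["confidence"],2)) for d in models.tip_of("top",q)][:4])
b=imaging.get_image("side"); save(b,"side.png")
print(a["world_from_camera"],b["world_from_camera"],env.tcp_to_grasp)
pickle.dump((a,b),open("first.pkl","wb"))
for q in ["bar_hinge","lock_slot","key_mid","key","rest","stand_slot"]:
    print(q,[(np.round(d["at"]),round(d["confidence"],2)) for d in models.tip_of("side",q)][:4])
E
```

```text
wash_mid [(array([216., 135.]), 0.96)]
flask_a_mid [(array([146., 152.]), 0.69)]
beaker_mid [(array([210., 302.]), 0.66)]
dropper_mid [(array([302., 269.]), 0.56)]
jar_mid [(array([211., 300.]), 0.44)]
funnel_mid [(array([429., 298.]), 0.9)]
[[-0.022 -0.982  0.188  0.289]
 [-0.999  0.016 -0.03   0.108]
 [ 0.026 -0.188 -0.982  1.191]
 [ 0.     0.     0.     1.   ]] [[-0.921 -0.199  0.336  0.157]
 [-0.39   0.443 -0.807  0.966]
 [ 0.012 -0.874 -0.486  0.629]
 [ 0.     0.     0.     1.   ]] -0.0187
bar_hinge [(array([323., 153.]), 0.92), (array([273., 260.]), 0.72)]
lock_slot [(array([287., 173.]), 0.83)]
key_mid [(array([278., 236.]), 0.95), (array([336., 234.]), 0.17)]
key [(array([292., 251.]), 0.76), (array([336., 234.]), 0.71)]
rest [(array([271., 260.]), 0.89)]
stand_slot [(array([324., 336.]), 0.82), (array([233., 289.]), 0.78)]
```

View pics/top.png

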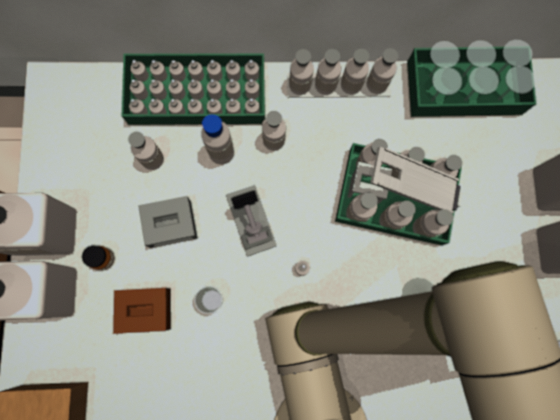

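View pics/side.png

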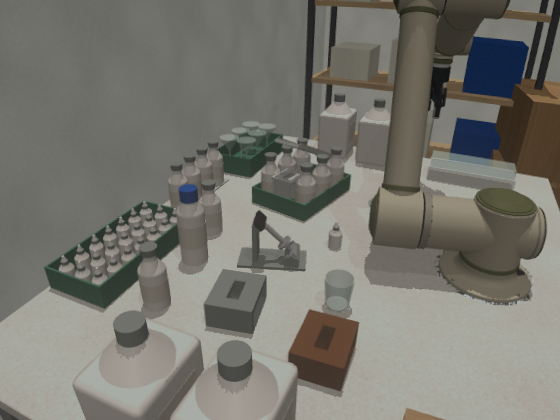

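The top view shows two blocks with slots: one grey at (166,220) and one brown at (142,310). The grey one fits stand_slot. The key is on its rest at (250,222), and the carrier is at (400,195) with its bar raised and the hinge end on the right at (457,198).

```bash
python3 - <<'E'
from h import *
import pickle
np.set_printoptions(precision=4,suppress=True)
a,b=pickle.load(open("first.pkl","rb"))
imaging.get_image("top")
def rect(P):
    (c,s,an)=cv2.minAreaRect((P[:,:2]*1000).astype(np.float32)); return np.round(c,1),np.round(s,1),round(an,2)
C,px=cloud(a)
# stand
m=(abs(px[:,0]-166)<40)&(abs(px[:,1]-222)<35)
print("stand z med",np.median(C[m&(C[:,2]>.05)][:,2])); S=C[m&(abs(C[:,2]-.06)<.008)]; print("stand",rect(S))
# slot : dark/deep pixels inside
print("slot nn",atz(a,[[166,220]],.06))
o=models.outline_of("top","rest")
print([(d["bbox"],d["confidence"]) for d in o])
m=(px[:,0]>222)&(px[:,0]<280)&(px[:,1]>180)&(px[:,1]<258)
R=C[m&(C[:,2]>.004)]; R0=C[m&(C[:,2]>.003)&(C[:,2]<.02)]; print("rest",rect(R0),rect(R),R[:,2].max())
H=C[m&(C[:,2]>.085)]; print("handle?",rect(H),H.mean(0))
print("table z",np.median(C[(px[:,1]>200)&(px[:,0]<380)&(px[:,0]>320)&(px[:,1]<300)][:,2]))
# carrier
m=(px[:,0]>330)&(px[:,0]<470)&(px[:,1]>135)&(px[:,1]<248)
T=C[m&(C[:,2]>.006)]; print("carrier all",rect(T))
for nm,im in(("top",a),("side",b)):
    imaging.get_image(nm)
    o=models.outline_of(nm,"carrier"); 
    CC,pp=cloud(im,o[0]["region"]);
    cand=CC[(CC[:,2]>.148)&(CC[:,2]<.162)]
    if len(cand)>20:
        _,lab,cen=cv2.kmeans(cand[:,:2].astype(np.float32),6,None,(3,100,1e-6),10,2); print(nm,np.c_[cen,np.bincount(lab.ravel())])
for q,z in(("bar_hinge",.105),("lock_slot",.11)):
  for nm,im in(("top",a),("side",b)):
    imaging.get_image(nm); print(q,nm,[atz(im,[d["at"]],z) for d in models.tip_of(nm,q)[:1]])
for q,z in(("key_mid",.08),("wash_mid",.1),("flask_a_mid",.075),("beaker_mid",.038),("dropper_mid",.038),("jar_mid",.035),("funnel_mid",.05)):
    imaging.get_image("top"); print(q,[np.r_[atz(a,[d["at"]],z)[0],d["confidence"]] for d in models.tip_of("top",q)[:3]])
p=cv2.resize(a["pixels"][140:340,100:480],None,fx=2.1,fy=2.1,interpolation=2); cv2.imwrite("pics/crop.png",p[:,:,::-1])
E
```

```text
stand z med 0.0605326827598347
stand (array([505.5, 363.4]), array([101. , 120.6]), 10.84)
slot nn [[0.5048 0.3617 0.06  ]]
[([251.6, 223.0, 48.5, 68.6], 0.58)]
rest (array([516.1, 159.6]), array([144.9, 198.4]), 88.94) (array([515.3, 159.3]), array([199.8, 142. ]), 0.15) 0.13343619083280966
handle? (array([539.5, 168.9]), array([58.2, 58.1]), 63.46) [0.5365 0.1676 0.1171]
table z 0.0014195476717568933
carrier all (array([ 583.8, -230.6]), array([365.5, 294. ]), 88.41)
top [[  0.6053  -0.2393 400.    ]
 [  0.5211  -0.2174 429.    ]
 [  0.6561  -0.1435 132.    ]
 [  0.4835  -0.2821 232.    ]
 [  0.525   -0.1143 215.    ]
 [  0.6102  -0.314  209.    ]]
side [[ 0.4831 -0.2757 63.    ]
 [ 0.6489 -0.14   73.    ]
 [ 0.5211 -0.1088 78.    ]
 [ 0.6077 -0.3092 54.    ]
 [ 0.5061 -0.2005 92.    ]
 [ 0.6268 -0.2206 52.    ]]
bar_hinge top [array([[ 0.5376, -0.3293,  0.105 ]])]
bar_hinge side [array([[ 0.5422, -0.327 ,  0.105 ]])]
lock_slot top [array([[ 0.5857, -0.1439,  0.11  ]])]
lock_slot side [array([[ 0.583 , -0.1525,  0.11  ]])]
key_mid [array([0.5087, 0.1609, 0.08  , 0.76  ]), array([ 0.3154, -0.2605,  0.08  ,  0.7   ]), array([0.3081, 0.2566, 0.08  , 0.48  ])]
wash_mid [array([0.6952, 0.2409, 0.1   , 0.71  ]), array([ 0.3107, -0.2512,  0.1   ,  0.53  ])]
flask_a_mid [array([0.6776, 0.4155, 0.075 , 0.72  ]), array([0.7037, 0.2474, 0.075 , 0.68  ])]
beaker_mid [array([0.3127, 0.2654, 0.038 , 0.93  ]), array([ 0.5545, -0.365 ,  0.038 ,  0.44  ]), array([0.6862, 0.4206, 0.038 , 0.38  ])]
dropper_mid [array([0.3774, 0.0351, 0.038 , 0.76  ]), array([0.5154, 0.1637, 0.038 , 0.74  ])]
jar_mid [array([0.4201, 0.5291, 0.035 , 0.8   ])]
funnel_mid [array([ 0.3166, -0.2726,  0.05  ,  0.92  ])]
```

View pics/crop.png

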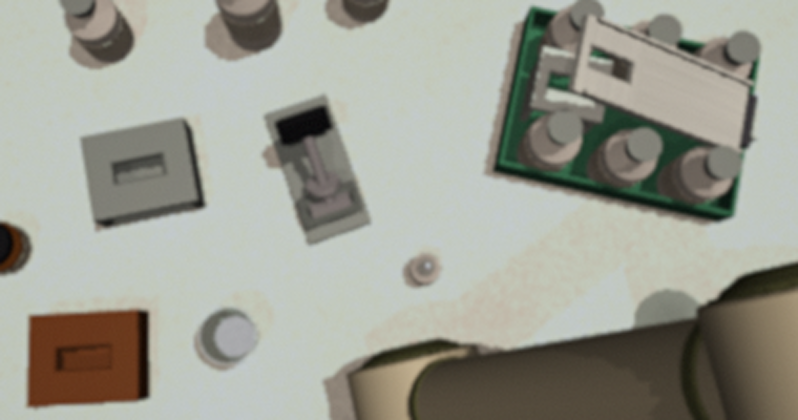

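The enlarged crop confirms it: the grey stand is at crop (138,168) and the brown decoy at (85,358). The bar stands open above the carrier. Next I'll work out the press move.

```bash
cat >> h.py <<'E'
from scipy.spatial.transform import Rotation as Ro
np.set_printoptions(precision=4,suppress=True)
def frame(zaxis,yaxis):
    z=np.array(zaxis,float);z/=np.linalg.norm(z);y=np.array(yaxis,float);y-=z*(y@z);y/=np.linalg.norm(y);return np.c_[np.cross(y,z),y,z]
def delta(p,R=None):
    s=env.observe(); R0=np.array(s["tool_rot"]); d=np.array(p)-s["position"]
    if R is None: R=R0
    print("rotvec deg (tool)",np.degrees(Ro.from_matrix(R0.T@R).as_rotvec()),"| shift cm in old axes",100*R0.T@d,"in new axes",100*R.T@d)
def u(deg): a=np.radians(deg); return np.array([np.cos(a),np.sin(a),0])
E
python3 - <<'E'
from h import *
s=env.observe(); print(s["tool_rot"],s["position"],s["ft_force"])
delta([.572,-.197,.30]); 
delta([.572,-.197,.30],frame([0,0,-1],u(76.4)))
delta([.572,-.197,.30],frame([0,0,-1],-u(76.4)))
E
```

```text
[[ 0.9152  0.403  -0.    ]
 [ 0.403  -0.9152 -0.    ]
 [-0.      0.     -1.    ]] [ 0.2216 -0.5033  0.2313] [ 0.1734 -0.6548  0.2015]
rotvec deg (tool) [0. 0. 0.] | shift cm in old axes [ 44.4098 -13.9166  -6.8669] in new axes [ 44.4098 -13.9166  -6.8669]
rotvec deg (tool) [  -0.0002    0.0015 -142.6342] | shift cm in old axes [ 44.4098 -13.9166  -6.8669] in new axes [-26.8498  38.0131  -6.8662]
rotvec deg (tool) [ 0.0011  0.0002 37.3658] | shift cm in old axes [ 44.4098 -13.9166  -6.8669] in new axes [ 26.8498 -38.0131  -6.8662]
```

Request:
jog_arm(plan="0 0 0 0 0 -3.5 255; 0 0 0 0 0 -3.4 255; 0 0 0 2.8 -0.9 0 255; 0 0 0 2.8 -0.9 0 255; 0 0 0 2.8 -0.9 0 255; 0 0 0 2.8 -0.9 0 255; 0 0 0 2.8 -0.9 0 255; 0 0 0 2.8 -0.9 0 255; 0 0 0 2.8 -0.9 0 255; 0 0 0 2.8 -0.9 0 255")

```text
time_s: 3.33
position: [0.3986, -0.3461, 0.3004]
tool_rot: [[0.915, 0.403, 0.0], [0.403, -0.915, -0.0], [0.0, 0.0, -1.0]]
ft_force: [0.8, -0.7, -1.1]
grip_width: -0.0003
gripper_force: 0.0
```

Request:
jog_arm(plan="0 0 0 2.8 -0.9 0 255; 0 0 0 2.8 -0.9 0 255; 0 0 0 2.8 -0.9 0 255; 0 0 0 2.8 -0.9 0 255; 0 0 0 2.8 -0.9 0 255; 0 0 0 2.8 -0.9 0 255; 0 0 0 2.8 -0.8 0 255; 0 0 0 2.4 -0.5 0 255; 0 0 0 0 0 0 255; 0 0 0 0 0 0 255")

```text
time_s: 4.17
position: [0.5725, -0.1964, 0.2999]
tool_rot: [[0.914, 0.405, -0.001], [0.405, -0.914, 0.0], [-0.0, -0.0, -1.0]]
ft_force: [0.0, 0.2, 0.1]
grip_width: -0.0
gripper_force: 0.0
```

Request:
jog_arm(plan="0 0 0 0 0 2.5 255; 0 0 0 0 0 2.5 255; 0 0 0 0 0 2.5 255; 0 0 0 0 0 2 255; 0 0 0 0 0 2 255; 0 0 0 0 0 2 255; 0 0 0 0 0 2 255; 0 0 0 0 0 1.5 255; 0 0 0 0 0 1 255; 0 0 0 0 0 0 255")

```text
time_s: 5.0
position: [0.5707, -0.1975, 0.1186]
tool_rot: [[0.916, 0.402, -0.003], [0.402, -0.916, 0.002], [-0.002, -0.003, -1.0]]
ft_force: [-0.4, -0.5, 0.6]
grip_width: 0.0003
gripper_force: 0.0
```

Request:
jog_arm(plan="0 0 0 0 0 0.3 255; 0 0 0 0 0 0.2 255; 0 0 0 0 0 0.2 255; 0 0 0 0 0 0.1 255; 0 0 0 0 0 0 255; 0 0 0 0 0 0 255")

```text
time_s: 5.5
position: [0.5721, -0.1972, 0.1126]
tool_rot: [[0.915, 0.403, 0.001], [0.403, -0.915, -0.0], [0.0, 0.001, -1.0]]
ft_force: [-0.8, -0.6, 1.9]
grip_width: -0.0004
gripper_force: 0.4
```

Request:
jog_arm(plan="0 0 0 0 0 0.2 255; 0 0 0 0 0 0.1 255; 0 0 0 0 0 0 255; 0 0 0 0 0 0 255")

```text
time_s: 5.83
position: [0.5722, -0.1972, 0.11]
tool_rot: [[0.915, 0.403, 0.001], [0.403, -0.915, -0.0], [0.001, 0.001, -1.0]]
ft_force: [-1.5, 1.4, 5.9]
grip_width: 0.0001
gripper_force: 3.0
```

Request:
jog_arm(plan="0 0 0 0 0 0.1 255; 0 0 0 0 0 0.1 255; 0 0 0 0 0 0 255; 0 0 0 0 0 0 255")

```text
time_s: 6.17
position: [0.5723, -0.1972, 0.1099]
tool_rot: [[0.915, 0.403, 0.002], [0.403, -0.915, -0.001], [0.001, 0.002, -1.0]]
ft_force: [-5.6, 2.5, 19.3]
grip_width: 0.0
gripper_force: 9.5
```

Request:
jog_arm(plan="0 0 0 0 0 0 255; 0 0 0 0 0 -1 255; 0 0 0 0 0 -3 255; 0 0 0 0 0 -4 255; 0 0 0 0 0 -4 255; 0 0 0 0 0 -4 255; 0 0 0 0 0 -4 255; 0 0 0 0 0 -3 0; 0 0 0 0 0 0 0; 0 0 0 0 0 0 0")

```text
time_s: 7.0
position: [0.5722, -0.1972, 0.3386]
tool_rot: [[0.915, 0.403, 0.003], [0.403, -0.915, -0.001], [0.002, 0.002, -1.0]]
ft_force: [-0.1, -0.4, -0.0]
grip_width: 0.0355
gripper_force: 0.0
```

```bash
python3 - <<'E'
from h import *
import pickle
w=imaging.get_image("wrist"); save(w,"w1.png"); pickle.dump(w,open("w1.pkl","wb"))
s=env.observe(); print(s["position"]); R=np.array(s["tool_rot"]); T=w["world_from_camera"]; print(R.T@T[:3,:3],R.T@(T[:3,3]-s["position"]),w["fov_y"])
for q,z in(("lock_slot",.11),("bar_hinge",.105)):
  print(q,[(d["at"],atz(w,[d["at"]],z),d["confidence"]) for d in models.tip_of("wrist",q)])
E
```

```text
[ 0.5719 -0.1971  0.3367]
[[ 0.0002 -0.9605 -0.2783]
 [ 1.     -0.0004  0.002 ]
 [-0.002  -0.2783  0.9605]] [ 0.0732  0.0004 -0.1455] 71.95528731113694
lock_slot [([245.3, 150.1], array([[ 0.586 , -0.1376,  0.11  ]]), 0.62)]
bar_hinge [([362.4, 235.5], array([[ 0.5413, -0.332 ,  0.105 ]]), 0.92)]
```

View pics/w1.png

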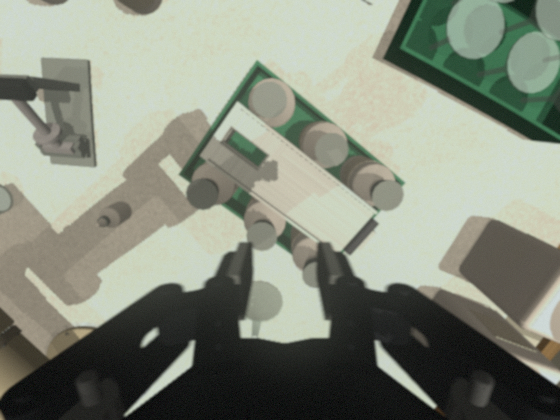

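Wrist picture: the bar is level, its slot shows at about (247,146) and the key on its rest at about (40,110). I'll fit the slot from the depth data and work out the move to the rest.

```bash
python3 - <<'E'
from h import *
import pickle
w=pickle.load(open("w1.pkl","rb"))
C,px=cloud(w)
m=(abs(C[:,2]-.11)<.006)&(px[:,0]>180)&(px[:,0]<400)&(px[:,1]>90)&(px[:,1]<260)
M=np.zeros((420,560),np.uint8); M[px[m,1],px[m,0]]=255
n,l,st,_=cv2.connectedComponentsWithStats(M); k=1+np.argmax(st[1:,4]); B=(l==k).astype(np.uint8)
print(st[k]); cs,h=cv2.findContours(B,cv2.RETR_CCOMP,cv2.CHAIN_APPROX_NONE)
for c,hh in zip(cs,h[0]):
    if len(c)>30:
        P=atz(w,c.reshape(-1,2),.11)[:,:2]; print(hh[3],len(c),cv2.minAreaRect((P*1000).astype(np.float32)))
# colour-based slot
g=w["pixels"].astype(int); gr=((g[:,:,1]-g[:,:,0])>15)[100:190,200:290]
r,c=np.nonzero(gr); n,l,st,ce=cv2.connectedComponentsWithStats(gr.astype(np.uint8))
for k in range(1,n):
    if st[k,4]>60: print(st[k],ce[k]+[200,100])
y=u(76.4);x=u(-13.6)
delta([.50,.12,.337])
delta([.44,.15,.30],frame([0,0,-1],-u(106)))
delta([.44,.15,.30],frame([0,0,-1],u(106)))
print(env.observe()["q"])
E
```

```text
[  200    91   179   164 11029]
-1 1001 ((569.0592651367188, -212.21112060546875), (253.74317932128906, 172.6664276123047), 52.88010025024414)
0 37 ((528.2838745117188, -199.45701599121094), (22.98504638671875, 6.248688220977783), 76.19187927246094)
0 105 ((587.4663696289062, -136.11834716796875), (59.67222213745117, 25.2677059173584), 76.09819030761719)
[  0   0  35  49 240] [217.3542 120.1125]
[ 73  19  17  21 175] [283.7314 129.4914]
[ 28  32  38  33 533] [246.2345 147.7205]
rotvec deg (tool) [0. 0. 0.] | shift cm in old axes [  6.2134 -31.8995  -0.0701] in new axes [  6.2134 -31.8995  -0.0701]
rotvec deg (tool) [-0.1515  0.1214  7.7685] | shift cm in old axes [  1.9387 -37.053    3.6526] in new axes [ -3.0959 -36.984    3.5533]
rotvec deg (tool) [  -0.1828   -0.228  -172.2312] | shift cm in old axes [  1.9387 -37.053    3.6526] in new axes [ 3.0959 36.984   3.5533]
[-30.2179  25.2526  51.9662   0.0041 102.9752  36.0145]
```

Request:
jog_arm(plan="0 0 4 0 0 0 0; 0 0 3.8 0 0 0 0; 0 0 0 -0.3 -3.1 0.3 0; 0 0 0 -0.3 -3.1 0.3 0; 0 0 0 -0.3 -3.1 0.3 0; 0 0 0 -0.3 -3.1 0.3 0; 0 0 0 -0.3 -3.1 0.3 0; 0 0 0 -0.3 -3.1 0.3 0; 0 0 0 -0.3 -3.1 0.3 0; 0 0 0 -0.3 -3.1 0.3 0")

```text
time_s: 7.98
position: [0.4795, 0.036, 0.3119]
tool_rot: [[0.961, 0.275, -0.003], [0.275, -0.961, 0.001], [-0.002, -0.001, -1.0]]
ft_force: [0.4, 1.0, 0.2]
grip_width: 0.0851
gripper_force: 0.0
```

Request:
jog_arm(plan="0 0 0 -0.3 -3.1 0.3 0; 0 0 0 -0.3 -3.1 0.3 0; 0 0 0 0 -3 0.3 0; 0 0 0 0 -3 0.2 0; 0 0 0 0 0 0 0; 0 0 0 0 0 0 0")

```text
time_s: 8.48
position: [0.4405, 0.1512, 0.3012]
tool_rot: [[0.961, 0.278, -0.002], [0.278, -0.961, -0.0], [-0.002, -0.0, -1.0]]
ft_force: [-0.4, -0.4, -0.4]
grip_width: 0.0854
gripper_force: 0.0
```

```bash
python3 - <<'E'
from h import *
import pickle
w=imaging.get_image("wrist"); save(w,"w2.png"); pickle.dump(w,open("w2.pkl","wb"))
s=env.observe(); print(s["position"],s["q"])
for q,z in(("key",.03),("key_mid",.08),("rest",0)):
  print(q,[(d["at"],atz(w,[d["at"]],z),d["confidence"]) for d in models.tip_of("wrist",q)])
E
```

```text
[0.441  0.1504 0.3014] [ 4.2313 10.6724 78.6718 -0.0132 90.7686 78.2016]
key [([289.2, 160.3], array([[0.4585, 0.1494, 0.03  ]]), 0.71)]
key_mid [([292.5, 130.7], array([[0.5009, 0.1584, 0.08  ]]), 0.83)]
rest [([292.4, 120.6], array([[0.5126, 0.1599, 0.    ]]), 0.79)]
```

View pics/w2.png

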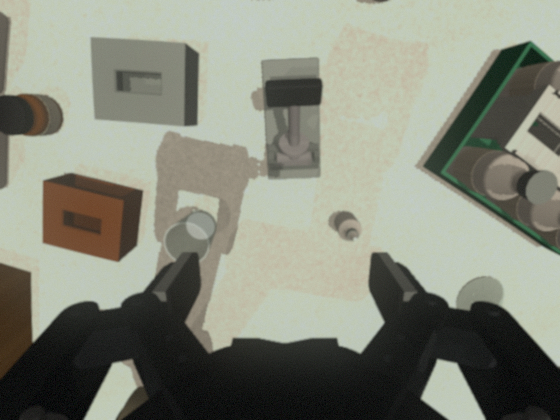

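Wrist picture: the key lies on the rest, with its handle at (293,93), shaft at (294,120) and flange at (296,147). The grey stand slot is at (139,82). Now I'll fit the geometry.

```bash
python3 - <<'E'
from h import *
import pickle
w=pickle.load(open("w2.pkl","rb"))
C,px=cloud(w)
# stand slot + top
m=(abs(C[:,2]-.06)<.006)&(px[:,0]>80)&(px[:,0]<205)&(px[:,1]>30)&(px[:,1]<135)
M=np.zeros((420,560),np.uint8); M[px[m,1],px[m,0]]=1
cs,h=cv2.findContours(M,cv2.RETR_CCOMP,cv2.CHAIN_APPROX_NONE)
for c,hh in zip(cs,h[0]):
    if len(c)>40: print("stand",hh[3],cv2.minAreaRect((atz(w,c.reshape(-1,2),.06)[:,:2]*1000).astype(np.float32)), np.median(C[m][:,2]))
# rest base
m=(C[:,2]>.002)&(C[:,2]<.02)&(px[:,0]>255)&(px[:,0]<328)&(px[:,1]>50)&(px[:,1]<185); print("base z",np.percentile(C[m][:,2],[5,50,95]))
g=w["pixels"].astype(int)
# shaft
for r in range(100,160,4):
    d=w["depth"][r,262:325]; P=pts(w,np.c_[np.arange(262,325),np.full(63,r)],d)
    k=P[:,2]>.035
    if k.sum()>3: Q=P[k]; print(r,k.sum(),262+np.nonzero(k)[0].min(),262+np.nonzero(k)[0].max(),"zmax",Q[:,2].max(),Q.mean(0),Q[np.argmax(Q[:,2])])
# black handle
bl=(g.sum(2)<150)&(np.arange(420)[:,None]<112)&(abs(np.arange(560)-293)<34)
H,hp=cloud(w,bl); print("handle",len(H),H.mean(0),H.min(0),H.max(0)); U,S,V=np.linalg.svd(H-H.mean(0),full_matrices=False); print(V,S); 
for ax in V: print(np.ptp((H-H.mean(0))@ax))
print(np.degrees(np.arctan2(V[0,1],V[0,0])))
E
```

```text
stand -1 ((505.3363342285156, 362.9004821777344), (101.11372375488281, 123.82150268554688), 10.759285926818848) 0.06110886970493826
stand 0 ((505.13519287109375, 361.8748474121094), (26.555055618286133, 57.758445739746094), 10.750772476196289) 0.06110886970493826
base z [0.0024 0.0087 0.0102]
100 55 266 320 zmax 0.11902377952436133 [0.5331 0.1684 0.1169] [0.5267 0.1899 0.119 ]
104 53 267 319 zmax 0.11526241119750669 [0.5294 0.1671 0.1129] [0.525  0.1818 0.1153]
108 12 288 299 zmax 0.10988835580850748 [0.5257 0.1653 0.1074] [0.5257 0.1648 0.1099]
112 12 288 299 zmax 0.10573529475925303 [0.5217 0.164  0.1029] [0.5215 0.1646 0.1057]
116 12 288 299 zmax 0.10151458240191358 [0.5176 0.1627 0.0987] [0.5167 0.1655 0.1015]
120 12 288 299 zmax 0.09668549804337273 [0.5133 0.1613 0.0943] [0.5128 0.163  0.0967]
124 12 288 299 zmax 0.09167341472887236 [0.509  0.1598 0.0896] [0.5098 0.157  0.0917]
128 13 274 299 zmax 0.4444773307828478 [0.5049 0.1593 0.1121] [0.5114 0.1712 0.4445]
132 13 271 299 zmax 0.4444773307828478 [0.5006 0.1579 0.1078] [0.5114 0.1712 0.4445]
136 25 282 306 zmax 0.0790198363840291 [0.4944 0.1539 0.0607] [0.4945 0.1571 0.079 ]
140 30 279 308 zmax 0.07246598023845341 [0.4893 0.1531 0.06  ] [0.4906 0.1518 0.0725]
144 30 279 308 zmax 0.06692459876368767 [0.4845 0.1517 0.0613] [0.4847 0.1526 0.0669]
148 37 275 317 zmax 0.0653649655313871 [0.4804 0.1463 0.0585] [0.4822 0.1423 0.0654]
152 35 269 319 zmax 0.06998378919222731 [0.4747 0.1473 0.0594] [0.477  0.1437 0.07  ]
156 44 268 319 zmax 0.07050875801570766 [0.4684 0.1455 0.0484] [0.4696 0.1509 0.0705]
handle 465 [0.5419 0.1624 0.1222] [0.5235 0.1416 0.1127] [0.559  0.1908 0.13  ]
[[-0.3862  0.9213 -0.0455]
 [ 0.7684  0.3486  0.5367]
 [-0.5104 -0.1723  0.8425]] [0.2539 0.1626 0.048 ]
0.050079972981196444
0.028015556850955387
0.01096720151536788
112.74328694837202
```

```bash
python3 - <<'E'
from h import *
t=np.radians(10); z=np.sin(t)*u(17)+[0,0,-np.cos(t)]; R=frame(z,-u(107))
g=np.array([.5086,.160,.080]); p=g+.0187*z
print(p,p-.1*z); delta(p-.1*z,R)
from scipy.optimize import least_squares
D=np.array([[21.807,74.336,.5500,.2313],[25.2526,51.9662,.6049,.3367],[10.6724,78.6718,.4659,.3014]])
def f(v,D=D):
    a,H,L1,L2,e=v; q2=np.radians(D[:,0]);q=q2+np.radians(D[:,1])
    return np.r_[a+L1*np.sin(q2)+L2*np.sin(q)+e*np.cos(q)-D[:,2],H+L1*np.cos(q2)+L2*np.cos(q)-e*np.sin(q)-D[:,3]]
s=least_squares(f,[0.05,.1,.3,.35,0]); print(s.x,s.fun)
E
```

```text
[0.5117 0.1609 0.0616] [0.4951 0.1559 0.1601]
rotvec deg (tool) [ 0.0942 10.0497 -1.1134] | shift cm in old axes [ 5.3309  0.8443 14.1797] in new axes [ 2.7575  0.947  14.8894]
[ 0.0137 -0.1202  0.5259  0.3537  0.0994] [ 0.      0.     -0.      0.0001  0.0001 -0.0001]
```

Request:
jog_arm(plan="0 5 -0.5 0 0 0 110; 0 5 -0.6 0 0 0 110; 0 0 0 0.4 0.15 2.5 110; 0 0 0 0.5 0.15 2.5 110; 0 0 0 0.5 0.15 2.5 110; 0 0 0 0.5 0.15 2.5 110; 0 0 0 0.4 0.15 2.5 110; 0 0 0 0.4 0.2 2.4 110; 0 0 0 0 0 0 110; 0 0 0 0 0 0 110")

```text
time_s: 9.52
position: [0.4943, 0.1556, 0.1598]
tool_rot: [[0.942, 0.292, 0.164], [0.288, -0.956, 0.049], [0.171, 0.001, -0.985]]
ft_force: [0.1, 0.1, -0.1]
grip_width: 0.049
gripper_force: 0.0
```

```bash
python3 - <<'E'
from h import *
import pickle
t=np.radians(10); z=np.sin(t)*u(17)+[0,0,-np.cos(t)]; R=frame(z,-u(107))
g=np.array([.5086,.160,.080]); p=g+.0187*z
delta(p-.1*z,R); delta(p,R); s=env.observe(); print(s["q"],s["position"],s["tool_rot"],s["grip_width"])
w=imaging.get_image("wrist"); save(w,"w3.png"); pickle.dump(w,open("w3.pkl","wb"))
print(proj(w,[g,g+.03*np.r_[u(17)[:2]*.707,.707],g-.03*np.r_[u(17)[:2]*.707,.707]]))
E
```

```text
rotvec deg (tool) [ 0.0715  0.1321 -0.0042] | shift cm in old axes [ 0.0844 -0.0056 -0.0087] in new axes [ 0.0844 -0.0056 -0.0085]
rotvec deg (tool) [ 0.0715  0.1321 -0.0042] | shift cm in old axes [ 0.1074 -0.0181  9.9913] in new axes [ 0.0844 -0.0056  9.9915]
[ 3.2036 18.6287 93.0968  2.6602 58.6966 75.0221] [0.4943 0.1556 0.1598] [[ 0.9422  0.2921  0.1643]
 [ 0.288  -0.9564  0.0489]
 [ 0.1714  0.0012 -0.9852]] 0.04896152493511662
[[283.946  212.0647]
 [283.8968 187.4579]
 [283.9865 232.2042]]
```

View pics/w3.png

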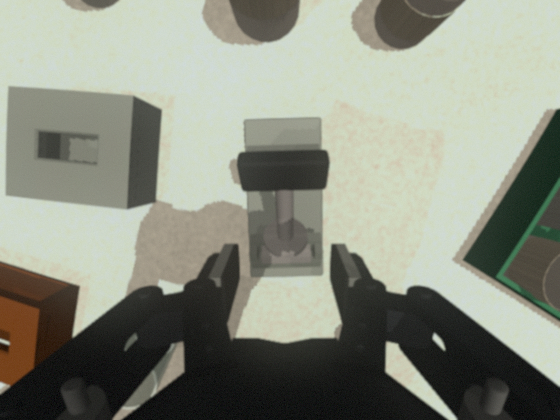

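The shaft shows at column 284, which matches the projected grasp point. Reach limits the outward tilt at the stand, so I'll grasp with 5° of tilt instead of 10°.

```bash
python3 - <<'E'
from h import *
t=np.radians(5); z=np.sin(t)*u(17)+[0,0,-np.cos(t)]; R=frame(z,-u(107))
g=np.array([.5100,.1605,.0815]); p=g+.0187*z
delta(p,R)
E
```

```text
rotvec deg (tool) [ 0.1026 -5.0125  0.0197] | shift cm in old axes [ 0.036  -0.0164  9.9731] in new axes [0.9073 0.0013 9.9318]
```

Request:
jog_arm(plan="0 -5 0 0 0 0 110; 0 0 0 0.9 0 0 110; 0 0 0 0 0 1.5 110; 0 0 0 0 0 1.5 110; 0 0 0 0 0 1.5 110; 0 0 0 0 0 1.5 110; 0 0 0 0 0 1.5 110; 0 0 0 0 0 1.5 110; 0 0 0 0 0 0.9 110; 0 0 0 0 0 0 110")

```text
time_s: 10.4
position: [0.5113, 0.1613, 0.0619]
tool_rot: [[0.952, 0.293, 0.084], [0.292, -0.956, 0.024], [0.087, 0.001, -0.996]]
ft_force: [0.4, 0.1, -0.2]
grip_width: 0.0486
gripper_force: 0.0
```

Request:
jog_arm(plan="0 0 0 0 0 0 255; 0 0 0 0 0 0 255; 0 0 0 0 0 0 255; 0 0 0 0 0 0 255; 0 0 0 0 0 0 255; 0 0 0 0 0 0 255", grip_force=70)

```text
time_s: 10.9
position: [0.5118, 0.1613, 0.0637]
tool_rot: [[0.952, 0.294, 0.086], [0.293, -0.956, 0.024], [0.089, 0.003, -0.996]]
ft_force: [-1.2, -0.5, 6.6]
grip_width: 0.0123
gripper_force: 68.0
```

Request:
jog_arm(plan="0 0 0 0.1 0 -1 255; 0 0 0 0.1 0 -1.5 255; 0 0 0 0.2 0 -2 255; 0 0 0 0.2 0 -2 255; 0 0 0 0.2 0 -2 255; 0 0 0 0.2 0 -2 255; 0 0 0 0.2 0 -2 255; 0 0 0 0.1 0 -1.5 255; 0 0 0 0 0 0 255; 0 0 0 0 0 0 255")

```text
time_s: 11.73
position: [0.5118, 0.1618, 0.2032]
tool_rot: [[0.952, 0.293, 0.085], [0.292, -0.956, 0.024], [0.088, 0.002, -0.996]]
ft_force: [-0.3, 0.6, -2.1]
grip_width: 0.0119
gripper_force: 68.2
```

```bash
python3 - <<'E'
from h import *
import pickle
a=imaging.get_image("side"); save(a,"s2.png",(180,130,400,300),3); pickle.dump(a,open("s2.pkl","wb"))
s=env.observe(); print(s["position"],s["grip_width"],s["gripper_force"],s["ft_force"],s["q"])
w=imaging.get_image("wrist"); pickle.dump(w,open("w4.pkl","wb"));print(w["depth"][120:300:12,250:320:6])
t=np.radians(40); z=np.sin(t)*u(10.8)+[0,0,-np.cos(t)]; R=frame(z,-u(100.8))
g=np.array([.505,.362,.20]); delta(g+.0187*z,R)
E
```

```text
[0.5114 0.1618 0.2022] 0.012198218775620629 68.21613907814026 [ 0.1193  1.1403 -1.9917] [ 4.4095 19.6646 82.943   1.0465 72.5574 77.073 ]
[[0.3375 0.3373 0.3381 0.3363 0.3363 0.3377 0.3373 0.3379 0.3388 0.3369
  0.3371 0.3389]
 [0.3318 0.3319 0.3317 0.3329 0.3317 0.3319 0.3335 0.332  0.334  0.3328
  0.3331 0.3316]
 [0.3359 0.3339 0.3356 0.3352 0.336  0.3352 0.3357 0.3366 0.3352 0.3341
  0.3348 0.3353]
 [0.3401 0.3382 0.3385 0.3387 0.3371 0.3391 0.3383 0.3379 0.3379 0.3383
  0.3373 0.3377]
 [0.3488 0.237  0.2358 0.2365 0.2361 0.2365 0.235  0.2345 0.2345 0.2359
  0.2358 0.3411]
 [0.3503 0.2433 0.244  0.2443 0.2431 0.2438 0.2446 0.2442 0.2452 0.2448
  0.2451 0.3449]
 [0.3537 0.3463 0.347  0.346  0.3464 0.3461 0.3455 0.3463 0.3454 0.3458
  0.3447 0.3483]
 [0.0931 0.0922 0.0926 0.0944 0.0933 0.0934 0.0931 0.0928 0.0937 0.0923
  0.0919 0.0939]
 [0.0912 0.0902 0.09   0.0904 0.089  0.0893 0.0914 0.0905 0.0901 0.0901
  0.0897 0.0909]
 [0.0878 0.0878 0.0878 0.0884 0.0879 0.0884 0.0873 0.0885 0.0878 0.0881
  0.0874 0.0892]
 [0.0885 0.0892 0.0882 0.0886 0.0897 0.0896 0.0899 0.0894 0.0887 0.0891
  0.0895 0.0885]
 [0.0974 0.0984 0.0957 0.0955 0.0972 0.0973 0.0973 0.0976 0.0964 0.0969
  0.0971 0.099 ]
 [0.1051 0.1053 0.106  0.105  0.1053 0.1057 0.1056 0.1068 0.1067 0.1058
  0.1065 0.1057]
 [0.111  0.1149 0.1182 0.1182 0.121  0.118  0.1169 0.1182 0.1267 0.1191
  0.1144 0.1119]
 [0.1069 0.1056 0.1054 0.12   0.1363 0.1305 0.129  0.1321 0.1296 0.1161
  0.106  0.1076]]
rotvec deg (tool) [-2.3593 35.0838  5.9043] | shift cm in old axes [  6.3121 -19.1988   2.1338] in new axes [  2.2868 -19.7878   4.0252]
```

View pics/s2.png

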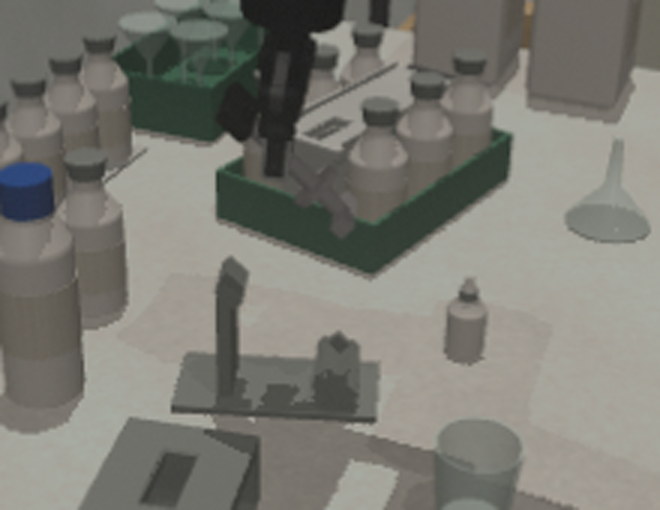

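The key is held at 45° and clear of the rest. Next I'll tilt it toward upright and carry it over to the stand.

Request:
jog_arm(plan="-0.4 5.85 1 0 0 0 255; -0.4 5.85 1 0 0 0 255; -0.4 5.85 1 0 0 0 255; -0.4 5.85 1 0 0 0 255; -0.4 5.85 1 0 0 0 255; -0.4 5.85 0.9 0 0 0 255; 0 0 0 0.2 -2 0.4 255; 0 0 0 0.2 -2 0.4 255; 0 0 0 0.2 -2 0.4 255; 0 0 0 0.2 -2 0.4 255")

```text
time_s: 12.67
position: [0.5123, 0.2441, 0.1943]
tool_rot: [[0.753, 0.187, 0.632], [0.144, -0.982, 0.119], [0.643, 0.001, -0.766]]
ft_force: [0.9, 0.0, -2.0]
grip_width: 0.0125
gripper_force: 68.4
```

Request:
jog_arm(plan="0 0 0 0.2 -2 0.4 255; 0 0 0 0.2 -2 0.4 255; 0 0 0 0.2 -2 0.4 255; 0 0 0 0.2 -2 0.4 255; 0 0 0 0.3 -2 0.4 255; 0 0 0 0.3 -1.8 0.4 255; 0 0 0 0 0 0 255; 0 0 0 0 0 0 255")

```text
time_s: 13.33
position: [0.5159, 0.3646, 0.1846]
tool_rot: [[0.752, 0.188, 0.631], [0.146, -0.982, 0.119], [0.642, 0.002, -0.766]]
ft_force: [0.9, -0.0, -2.0]
grip_width: 0.0121
gripper_force: 68.5
```

```bash
python3 - <<'E'
from h import *
import pickle
w=imaging.get_image("wrist"); pickle.dump(w,open("w5.pkl","wb")); save(w,"w5.png")
s=env.observe(); print(s["position"],s["grip_width"],s["q"])
t=np.radians(40); z=np.sin(t)*u(10.8)+[0,0,-np.cos(t)]; R=frame(z,-u(100.8))
g=np.array([.505,.362,.20]); delta(g+.0187*z,R)
c=[]
for rr in ((200,226),(236,262)):
    M=np.zeros((420,560),bool); M[rr[0]:rr[1],255:310]=1
    P,_=cloud(w,M&(w["depth"]<.13)); 
    n=np.linalg.svd(P-P.mean(0))[2][2]; print(rr,len(P),P.mean(0),n*np.sign(n[2]),np.std((P-P.mean(0))@n))
print(w["depth"][190:300:6,280])
print(np.array([(np.nonzero(w["depth"][r]<.14)[0].min(),np.nonzero(w["depth"][r]<.14)[0].max()) if (w["depth"][r]<.14).any() else (0,0) for r in range(190,250,10)]))
E
```

```text
[0.5161 0.3639 0.1849] 0.012209771372734327 [ 29.3205  21.9637  93.9566 -25.9325  28.0561 127.5423]
rotvec deg (tool) [0.0941 0.0122 0.0834] | shift cm in old axes [ 0.1077 -0.0239 -0.0048] in new axes [ 0.1076 -0.024  -0.0047]
(200, 226) 1343 [0.5147 0.365  0.2564] [0.2269 0.0585 0.9722] 0.0005063843931701386
(236, 262) 1426 [0.5055 0.3633 0.2482] [-0.9649 -0.2038  0.1655] 0.0002986002170287707
[0.3799 0.3756 0.0934 0.0922 0.0901 0.0899 0.088  0.0881 0.0888 0.091
 0.0948 0.0992 0.1039 0.1098 0.1149 0.1212 0.1288 0.1356 0.1431]
[[ 71 270]
 [234 415]
 [193 473]
 [ 94 376]
 [190 377]
 [ 41 539]]
```

View pics/w5.png

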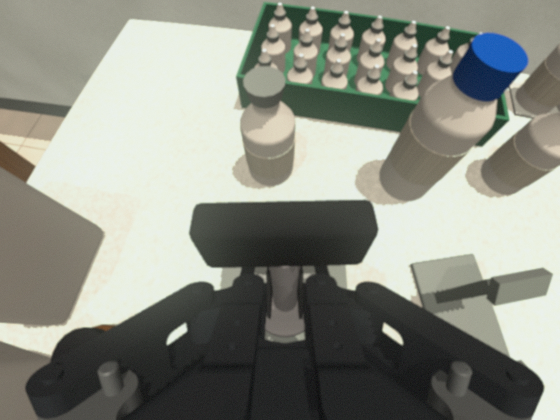

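The key is held leaning about 10° outward, which is the reach limit here, and its axis is in line with the slot. I'll feed it in along its own axis so it settles onto its flange.

```bash
python3 - <<'E'
from h import *
t=np.radians(40); z=np.sin(t)*u(10.8)+[0,0,-np.cos(t)]; R=frame(z,-u(100.8))
k=.0187*z
delta(np.array([.5288,.3670,.20])+k); delta(np.array([.5127,.3639,.107])+k)
s=env.observe(); T=np.array(s["tool_rot"]); print(100*T.T@np.array([-.0161,-.0031,-.093]))
E
```

```text
rotvec deg (tool) [0. 0. 0.] | shift cm in old axes [ 1.9707 -0.0689  1.5577] in new axes [ 1.9707 -0.0689  1.5577]
rotvec deg (tool) [0. 0. 0.] | shift cm in old axes [-5.2619 -0.0866  7.6295] in new axes [-5.2619 -0.0866  7.6295]
[-7.2326 -0.0177  6.0718]
```

Request:
jog_arm(plan="0 0 0 1 0 0.8 255; 0 0 0 1 -0.1 0.8 255; 0 0 0 -0.9 0 0.76 255; 0 0 0 -0.9 0 0.76 255; 0 0 0 -0.9 0 0.76 255; 0 0 0 -0.9 0 0.76 255; 0 0 0 0 0 0 255; 0 0 0 0 0 0 255")

```text
time_s: 14.05
position: [0.5338, 0.3675, 0.1401]
tool_rot: [[0.752, 0.186, 0.632], [0.144, -0.983, 0.118], [0.643, 0.002, -0.766]]
ft_force: [0.4, -0.2, -1.3]
grip_width: 0.012
gripper_force: 68.5
```

```bash
python3 - <<'E'
from h import *
s=env.observe(); print(s["q"],s["ft_force"])
t=np.radians(40); z=np.sin(t)*u(10.8)+[0,0,-np.cos(t)]; k=.0187*z
delta(np.array([.5127,.3639,.107])+k,frame(z,-u(100.8)))
for nm in("wrist",):
    w=imaging.get_image(nm)
    M=np.zeros((420,560),bool); M[236:262,255:310]=1
    P,_=cloud(w,M&(w["depth"]<.13)); n=np.linalg.svd(P-P.mean(0))[2][2]; n*=np.sign(n[2]); print(P.mean(0),n,"axis plane pt",P.mean(0)-.007*n)
b=imaging.get_image("side")
for q in("key","key_mid"): print(q,[(d["at"],d["confidence"]) for d in models.tip_of("side",q)])
kz=np.array([np.sin(np.radians(10))*np.cos(.188),np.sin(np.radians(10))*np.sin(.188),np.cos(np.radians(10))])
g=s["position"]-.0187*np.array(s["tool_rot"])[:,2]; print(g, proj(b,[g-.078*kz,g-.010*kz]))
a=imaging.get_image("top")
for q in("key","key_mid"): print(q,[(d["at"],d["confidence"]) for d in models.tip_of("top",q)])
print(proj(a,[g-.078*kz,g-.010*kz]))
E
```

```text
[ 28.7014  26.886   94.8085 -31.2002  22.6967 133.0736] [ 0.4106 -0.2398 -1.3056]
rotvec deg (tool) [ 0.1273 -0.046   0.0153] | shift cm in old axes [-3.7689 -0.045   3.024 ] in new axes [-3.7665 -0.0373  3.0272]
[0.5233 0.3663 0.2036] [-0.9658 -0.2001  0.1647] axis plane pt [0.53   0.3677 0.2025]
key [([233.5, 279.0], 0.66)]
key_mid [([229.7, 254.7], 0.72)]
[0.522  0.3653 0.1544] [[233.5222 281.2202]
 [226.4401 253.8855]]
key [([164.9, 220.9], 0.66)]
key_mid [([153.0, 203.2], 0.86), ([431.7, 297.3], 0.28), ([165.0, 219.3], 0.2)]
[[163.9531 217.0503]
 [156.3336 206.3572]]
```

Request:
jog_arm(plan="0 0 0 -0.6 0 0.5 255; 0 0 0 -0.6 0 0.5 255; 0 0 0 -0.6 0 0.5 255; 0 0 0 -0.6 0 0.5 255; 0 0 0 -0.6 0 0.5 255; 0 0 0 0 0 0 255; 0 0 0 0 0 0 255")

```text
time_s: 14.98
position: [0.5273, 0.3672, 0.1022]
tool_rot: [[0.751, 0.187, 0.633], [0.144, -0.982, 0.12], [0.644, 0.002, -0.765]]
ft_force: [0.1, -0.7, -2.2]
grip_width: 0.0118
gripper_force: 68.5
```

Request:
jog_arm(plan="0 0 0 -0.4 0 0.3 255; 0 0 0 -0.3 0 0.2 255; 0 0 0 0 0 0 255; 0 0 0 0 0 0 255")

```text
time_s: 15.32
position: [0.5254, 0.3669, 0.0944]
tool_rot: [[0.75, 0.187, 0.634], [0.144, -0.982, 0.12], [0.645, 0.001, -0.764]]
ft_force: [-0.5, 0.1, -1.4]
grip_width: 0.0121
gripper_force: 68.5
```

Request:
jog_arm(plan="0 0 0 -0.15 0 0.15 255; 0 0 0 -0.1 0 0.1 255; 0 0 0 0 0 0 255; 0 0 0 0 0 0 255")

```text
time_s: 15.65
position: [0.5253, 0.367, 0.0913]
tool_rot: [[0.75, 0.187, 0.635], [0.143, -0.982, 0.12], [0.646, 0.001, -0.763]]
ft_force: [-0.9, -0.2, 4.7]
grip_width: 0.0121
gripper_force: 69.5
```

Request:
jog_arm(plan="0 0 0 -0.15 0 0.15 255; 0 0 0 -0.1 0 0.1 255; 0 0 0 0 0 0 255; 0 0 0 0 0 0 255")

```text
time_s: 15.98
position: [0.5259, 0.3673, 0.0911]
tool_rot: [[0.746, 0.188, 0.639], [0.143, -0.982, 0.122], [0.65, -0.0, -0.76]]
ft_force: [-10.6, -6.5, 26.6]
grip_width: 0.0122
gripper_force: 71.8
```

Request:
jog_arm(plan="0 0 0 0.25 0 -0.25 255; 0 0 0 0 0 0 255; 0 0 0 0 0 0 235; 0 0 0 0 0 0 215; 0 0 0 0 0 0 200; 0 0 0 0 0 0 190; 0 0 0 0 0 0 180; 0 0 0 0 0 0 175; 0 0 0 0 0 0 175; 0 0 0 0 0 0 175")

```text
time_s: 16.82
position: [0.5247, 0.3667, 0.09]
tool_rot: [[0.751, 0.187, 0.633], [0.144, -0.982, 0.119], [0.644, 0.001, -0.765]]
ft_force: [-0.1, 1.3, -1.4]
grip_width: 0.0268
gripper_force: 0.0
```

```bash
python3 - <<'E'
from h import *
s=env.observe(); print(s["grip_width"],s["gripper_force"],s["ft_force"])
w=imaging.get_image("wrist")
for rr in((200,224),(236,262)):
    M=np.zeros((420,560),bool); M[rr[0]:rr[1],255:310]=1
    P,_=cloud(w,M&(w["depth"]<.13)); n=np.linalg.svd(P-P.mean(0))[2][2]; n*=np.sign(n[2]); print(len(P),P.mean(0),n,"axis plane pt",P.mean(0)-.007*n)
print(w["depth"][186:290:6,285])
R=np.array(s["tool_rot"]); print(R.T@(-5*u(10.8)),R.T@[0,0,5])
E
```

```text
0.02679094757344927 0.0 [-0.0714  1.3422 -1.4459]
102 [0.52   0.3674 0.1619] [0.8788 0.1582 0.4503] axis plane pt [0.5139 0.3663 0.1587]
1424 [0.5118 0.3648 0.1631] [-0.0525  0.0076  0.9986] axis plane pt [0.5122 0.3647 0.1561]
[0.2754 0.2727 0.2702 0.2673 0.2661 0.2635 0.0895 0.0888 0.087  0.0861
 0.0851 0.0842 0.0838 0.085  0.091  0.098  0.1039 0.1136]
[-3.8241  0.0019 -3.2212] [ 3.2212  0.0074 -3.8241]
```

Let go: the handle's top face is now level at z ≈ 0.162, so the key stands upright. I'll back out horizontally, then go up.

Request:
jog_arm(plan="0 0 0 -0.4 0 -0.3 175; 0 0 0 -0.8 0 -0.65 175; 0 0 0 -1.1 0 -0.95 175; 0 0 0 -1.5 0 -1.3 175; 0 0 0 -1.5 0 -1.3 175; 0 0 0 1.3 0 -1.5 175; 0 0 0 2 0 -2.3 175; 0 0 0 2 0 -2.3 120; 0 0 0 2 0 -2.3 60; 0 0 0 1.3 0 -1.5 0")

```text
time_s: 17.7
position: [0.4611, 0.3551, 0.2265]
tool_rot: [[0.752, 0.189, 0.632], [0.144, -0.982, 0.122], [0.644, -0.0, -0.765]]
ft_force: [0.1, -1.0, 0.0]
grip_width: 0.0624
gripper_force: 0.0
```

```bash
python3 - <<'E'
from h import *
s=env.observe(); print(s["q"],s["position"])
# target: pointing down, tool y along stand x (thin way)
for sg in(1,-1):
    R=frame([0,0,-1],sg*u(10.8)); delta([.46,.35,.30],R)
a=imaging.get_image("top")
print([(d["at"],d["confidence"],atz(a,[d["at"]],.093)) for d in models.tip_of("top","key_mid")])
C,px=cloud(a); m=(C[:,2]>.12)&(abs(C[:,0]-.505)<.05)&(abs(C[:,1]-.362)<.05); print(m.sum(),C[m].mean(0))
E
```

```text
[ 31.8609  14.7606  97.0353 -25.2712  32.6272 128.0566] [0.4611 0.3551 0.2265]
rotvec deg (tool) [ 31.2995 -31.3752 -85.9183] | shift cm in old axes [ 4.5754  0.4797 -5.7574] in new axes [-0.4829 -0.2023 -7.3511]
rotvec deg (tool) [-31.385  -31.3093  86.048 ] | shift cm in old axes [ 4.5754  0.4797 -5.7574] in new axes [ 0.4829  0.2023 -7.3511]
[([162.5, 216.0], 0.72, array([[0.5082, 0.3627, 0.093 ]]))]
270 [0.495  0.3508 0.1739]
```

Request:
jog_arm(plan="2.24 -2.24 -6.14 0 0 -0.8 0; 2.24 -2.24 -6.14 0 0 -0.8 0; 2.24 -2.24 -6.14 0 0 -0.8 0; 2.24 -2.24 -6.14 0 0 -0.8 0; 2.24 -2.24 -6.14 0 0 -0.8 0; 2.24 -2.24 -6.14 0 0 -0.8 0; 2.24 -2.24 -6.14 0 0 -0.8 0; 2.24 -2.24 -6.14 0 0 -0.8 0; 2.24 -2.24 -6.14 0 0 -0.8 0; 2.24 -2.24 -6.14 0 0 -0.8 0")

```text
time_s: 18.63
position: [0.428, 0.3395, 0.2872]
tool_rot: [[0.286, 0.941, 0.18], [0.936, -0.315, 0.158], [0.205, 0.124, -0.971]]
ft_force: [0.2, 0.1, -0.0]
grip_width: 0.0848
gripper_force: 0.0
```

Request:
jog_arm(plan="2.24 -2.24 -6.14 0 0 0 0; 2.24 -2.24 -6.14 0 0 0 0; 2.24 -2.24 -6.14 0 0 0 0; 2.2 -2.2 -6.1 0 0 0 0; 0 0 0 0 0 0 0; 0 0 0 0 0 0 0")

```text
time_s: 19.13
position: [0.4284, 0.3403, 0.2865]
tool_rot: [[-0.113, 0.993, 0.016], [0.993, 0.113, 0.023], [0.021, 0.018, -1.0]]
ft_force: [1.1, -0.8, 0.6]
grip_width: 0.0853
gripper_force: 0.0
```

```bash
python3 - <<'E'
from h import *
import pickle
s=env.observe(); print(s["q"],s["position"])
w=imaging.get_image("wrist"); pickle.dump(w,open("w6.pkl","wb"))
T=w["world_from_camera"]; print(T[:3,3],T[:3,2])
print([(d["at"],d["confidence"],atz(w,[d["at"]],.093)) for d in models.tip_of("wrist","key_mid")])
print(proj(w,[[.505,.3625,.161],[.505,.3625,.06]]))
g=w["pixels"].astype(int).sum(2)
C,px=cloud(w); m=(C[:,2]>.12)&(C[:,2]<.19)&(abs(C[:,0]-.505)<.06)&(abs(C[:,1]-.3625)<.06); 
if m.any():
    Q=C[m]; t=Q[Q[:,2]>Q[:,2].max()-.01]; print(m.sum(),Q.mean(0),len(t),np.median(t[:,2]),cv2.minAreaRect((t[:,:2]*1000).astype(np.float32)))
    n=np.linalg.svd(t-t.mean(0))[2][2]; print(n)
delta([.505,.3625,.26],frame([0,0,-1],u(10.8)))
save(w,"w6.png")
E
```

```text
[25.678  18.9107 69.6807  0.7863 90.0217 19.2021] [0.4284 0.3403 0.2865]
[0.4195 0.4084 0.4313] [ 0.0488 -0.257  -0.9652]
[([342.6, 179.5], 0.57, array([[0.5023, 0.3559, 0.093 ]])), ([338.3, 171.5], 0.22, array([[0.4956, 0.3649, 0.093 ]]))]
[[361.6116 185.7836]
 [340.004  170.2377]]
1215 [0.501  0.3585 0.1567] 911 0.16152845503946706 ((503.2746276855469, 356.8812255859375), (60.076622009277344, 14.210562705993652), 85.68427276611328)
[-0.2356  0.0192  0.9717]
rotvec deg (tool) [ 1.1457 -1.1853 -4.2991] | shift cm in old axes [1.3033 7.8542 2.9019] in new axes [0.7669 7.9881 2.722 ]
```

```bash
python3 - <<'E'
from h import *
import pickle
w=pickle.load(open("w6.pkl","rb"))
C,px=cloud(w); m=(C[:,2]>.12)&(C[:,2]<.19)&(abs(C[:,0]-.505)<.06)&(abs(C[:,1]-.3625)<.06)
Q=C[m]; print(Q[:,2].max(),np.histogram(Q[:,2],bins=np.arange(.12,.172,.003)))
# ransac plane, near horizontal
rng=np.random.default_rng(0);best=None
for _ in range(500):
    p=Q[rng.choice(len(Q),3,False)]; n=np.cross(p[1]-p[0],p[2]-p[0]); n/=np.linalg.norm(n)+1e-12
    if abs(n[2])<.8: continue
    k=abs((Q-p[0])@n)<.0012
    if best is None or k.sum()>best.sum(): best=k
P=Q[best]; n=np.linalg.svd(P-P.mean(0))[2][2]; n*=np.sign(n[2]); print(best.sum(),P.mean(0),n,cv2.minAreaRect((P[:,:2]*1000).astype(np.float32)))
# flange points
m=(C[:,2]>.062)&(C[:,2]<.075)&(np.hypot(C[:,0]-.505,C[:,1]-.3625)<.035); print("flange",m.sum(),C[m].mean(0),C[m].min(0),C[m].max(0))
save(w,"w6.png",(260,100,440,260),4)
E
```

```text
0.16432882428233592 (array([  5,   9,   6,   6,   7,  13,  46,  46,  52,  51,  48,  51,  69,
       555, 251,   0,   0]), array([0.12 , 0.123, 0.126, 0.129, 0.132, 0.135, 0.138, 0.141, 0.144,
       0.147, 0.15 , 0.153, 0.156, 0.159, 0.162, 0.165, 0.168, 0.171]))
665 [0.5027 0.3577 0.1617] [-0.0637  0.0044  0.998 ] ((502.9588317871094, 357.1593017578125), (58.93796157836914, 13.136314392089844), 85.18303680419922)
flange 575 [0.4983 0.3595 0.0665] [0.4704 0.3285 0.062 ] [0.5343 0.3942 0.0739]
```

View pics/w6.png

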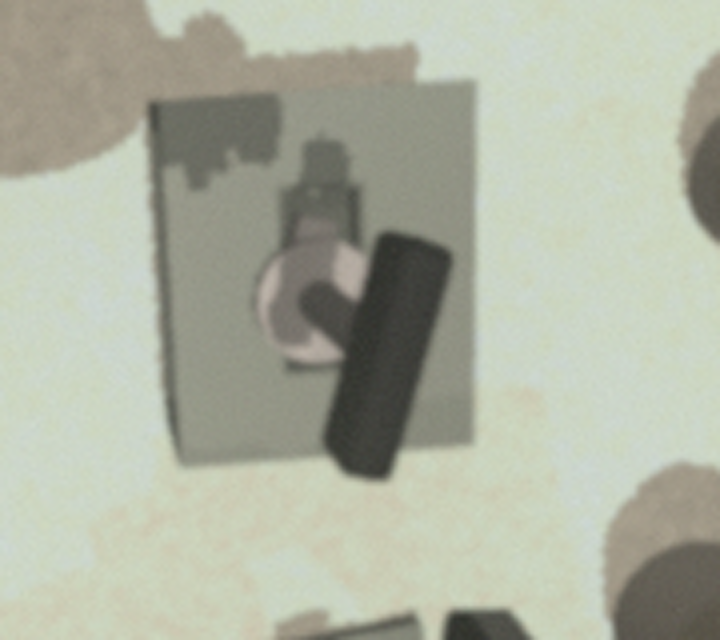

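The key stands on its flange in the grey stand, yawed about 15° and slightly off-centre along the slot: flange at crop (315,300), handle at (390,355). I'll grasp the handle at that yaw.

```bash
python3 - <<'E'
from h import *
import pickle
w=pickle.load(open("w6.pkl","rb"))
f=260+315/4,100+300/4; print("flange c",atz(w,[f],.066)); 
print("slot px",proj(w,[[.5052,.3623,.06]]))
for z in(.22,.128): delta([.503,.357,z],frame([0,0,-1],u(-4.8)))
E
```

```text
flange c [[0.503 0.357 0.066]]
slot px [[340.1305 170.4071]]
rotvec deg (tool) [ 0.9756 -1.3317 11.2999] | shift cm in old axes [0.694  7.5166 6.884 ] in new axes [2.322  7.3344 6.722 ]
rotvec deg (tool) [ 0.9756 -1.3317 11.2999] | shift cm in old axes [ 0.497   7.3399 16.0802] in new axes [ 2.322   7.3344 15.922 ]
```

Request:
jog_arm(plan="0.5 -0.7 5.65 0 0 0 0; 0.5 -0.7 5.65 0 0 0 0; 0 0 0 0.8 2.5 0 0; 0 0 0 0.8 2.5 0 0; 0 0 0 0.7 2.3 0 0; 0 0 0 0 0 2 0; 0 0 0 0 0 2.4 0; 0 0 0 0 0 2.3 0; 0 0 0 0 0 0 0; 0 0 0 0 0 0 0")

```text
time_s: 20.07
position: [0.5024, 0.3568, 0.2206]
tool_rot: [[0.082, 0.997, -0.002], [0.997, -0.082, -0.002], [-0.002, -0.001, -1.0]]
ft_force: [-0.0, 0.2, 1.2]
grip_width: 0.0853
gripper_force: 0.0
```

```bash
python3 - <<'E'
from h import *
delta([.503,.357,.128],frame([0,0,-1],u(-4.8))); s=env.observe(); print(s["ft_force"],s["q"])
E
```

```text
rotvec deg (tool) [-0.0832  0.1167  0.0887] | shift cm in old axes [0.042  0.0724 9.2568] in new axes [0.0233 0.0589 9.257 ]
[-0.0204  0.2371  1.1902] [24.4173 29.0432 64.019  -0.0614 87.0674 29.1318]
```

Request:
jog_arm(plan="0 0 0 0 0.1 2 0; 0 0 0 0 0 2 0; 0 0 0 0 0 2 0; 0 0 0 0 0 2 0; 0 0 0 0 0 1.2 0; 0 0 0 0 0 0 0; 0 0 0 0 0 0 255; 0 0 0 0 0 0 255; 0 0 0 0 0 0 255; 0 0 0 0 0 0 255", grip_force=60)

```text
time_s: 20.9
position: [0.5042, 0.3571, 0.13]
tool_rot: [[0.081, 0.997, 0.002], [0.997, -0.081, -0.001], [-0.0, 0.002, -1.0]]
ft_force: [-0.4, -0.2, -0.4]
grip_width: 0.0389
gripper_force: 0.0
```

Request:
jog_arm(plan="0 0 0 0 0 0 255; 0 0 0 0 0 0 255; 0 0 0 0 0 0 255; 0 0 0 0 0 0 255")

```text
time_s: 21.23
position: [0.5038, 0.3569, 0.129]
tool_rot: [[0.08, 0.997, -0.0], [0.997, -0.08, -0.001], [-0.001, 0.0, -1.0]]
ft_force: [-1.9, -0.6, 3.1]
grip_width: 0.0132
gripper_force: 61.1
```

Request:
jog_arm(plan="0 0 0 0 0 -0.4 255; 0 0 -5.2 0 0 0 255; 0 0 -5.2 0 0 0 255; 0 0 -5.2 0 0 0 255; 0 0 0 0 0 0 255; 0 0 0 0 0 0 255")

```text
time_s: 21.73
position: [0.5036, 0.3569, 0.1324]
tool_rot: [[-0.188, 0.982, -0.001], [0.982, 0.188, -0.002], [-0.002, -0.001, -1.0]]
ft_force: [0.1, 0.3, -2.4]
grip_width: 0.013
gripper_force: 60.4
```

```bash
python3 - <<'E'
from h import *
delta([.5053,.3624,.133],frame([0,0,-1],u(10.8))); s=env.observe(); print(s["ft_force"],s["wrist_torque"],s["q"])
E
```

```text
rotvec deg (tool) [-0.0792  0.089   0.0284] | shift cm in old axes [ 0.5123  0.2688 -0.0577] in new axes [ 0.5126  0.2686 -0.0565]
[ 0.1437  0.2578 -2.4098] [ 0.0083 -0.0147  0.0179] [24.3759 33.1768 71.718  -0.0703 75.203  13.5655]
```

Weight only, no snagging. I'll centre it and lift slowly.

Request:
jog_arm(plan="0 0 0 0.5 0.25 0 255; 0 0 0 0 0 0 255; 0 0 0 0 0 -0.5 255; 0 0 0 0 0 -0.5 255; 0 0 0 0 0 -0.5 255; 0 0 0 0 0 -0.5 255; 0 0 0 0 0 0 255")

```text
time_s: 22.32
position: [0.5057, 0.3625, 0.1542]
tool_rot: [[-0.19, 0.982, 0.002], [0.982, 0.19, -0.001], [-0.001, 0.002, -1.0]]
ft_force: [0.7, 0.6, -2.6]
grip_width: 0.0131
gripper_force: 60.4
```

Request:
jog_arm(plan="0 0 0 0 0 -1 255; 0 0 0 0 0 -2 255; 0 0 0 0 0 -3 255; 0 0 0 0 0 -3.5 255; 0 0 0 0 0 -3.5 255; 0 0 0 0 0 -3.5 255; 0 0 0 0 0 -2.5 255; 0 0 0 0 0 -1.5 255; 0 0 0 0 0 0 255; 0 0 0 0 0 0 255")

```text
time_s: 23.15
position: [0.5052, 0.3626, 0.3578]
tool_rot: [[-0.19, 0.982, 0.0], [0.982, 0.19, -0.001], [-0.001, -0.0, -1.0]]
ft_force: [-0.6, 0.2, -2.7]
grip_width: 0.0129
gripper_force: 60.4
```

```bash
python3 - <<'E'
from h import *
import pickle
s=env.observe(); print(s["q"],s["position"],s["ft_force"])
delta([.5875,-.1361,.34],frame([0,0,-1],u(-13.9)))
w=imaging.get_image("wrist"); pickle.dump(w,open("w7.pkl","wb"))
D=w["depth"]; print(D[180:320:8,280]); print(D[230,180:400:8])
E
```

```text
[ 24.8029  27.177   45.3034  -0.0698 107.5425  13.8046] [0.5052 0.3626 0.3578] [-0.5682  0.2288 -2.7414]
rotvec deg (tool) [ 0.009   0.0704 24.8773] | shift cm in old axes [-50.5213  -1.4208   1.8404] in new axes [-46.4333  19.9649   1.7784]
[0.239  0.2405 0.2138 0.2129 0.1377 0.1281 0.1193 0.1179 0.1205 0.1214
 0.1217 0.124  0.1244 0.1253 0.1268 0.1282 0.1294 0.1289]
[0.5362 0.537  0.5376 0.5368 0.5382 0.5369 0.5369 0.5351 0.536  0.5345
 0.536  0.2205 0.1191 0.1191 0.1189 0.1206 0.5352 0.5368 0.5373 0.5358
 0.5346 0.5339 0.5366 0.5342 0.5367 0.5336 0.5355 0.5349]
```

Request:
jog_arm(plan="0 0 6.2 0 0 0 255; 0 0 6.2 0 0 0 255; 0 0 6.2 0 0 0 255; 0 0 6.3 0 0 0 255; 0 0 0 -1.5 0.7 0.1 255; 0 0 0 -3 1.3 0.1 255; 0 0 0 -3 1.3 0.1 255; 0 0 0 -3 1.3 0.1 255; 0 0 0 -3 1.3 0.1 255; 0 0 0 -3 1.3 0.1 255")

```text
time_s: 24.03
position: [0.535, 0.1836, 0.35]
tool_rot: [[0.24, 0.971, -0.004], [0.971, -0.24, -0.002], [-0.003, -0.003, -1.0]]
ft_force: [-0.1, -0.1, -2.1]
grip_width: 0.0131
gripper_force: 60.4
```

Request:
jog_arm(plan="0 0 0 -3 1.3 0.1 255; 0 0 0 -3 1.3 0.1 255; 0 0 0 -3 1.3 0.1 255; 0 0 0 -3 1.3 0.1 255; 0 0 0 -3 1.3 0.1 255; 0 0 0 -3 1.3 0.1 255; 0 0 0 -3 1.2 0.1 255; 0 0 0 -3 1.2 0.1 255; 0 0 0 -2.5 1 0.1 255; 0 0 0 -1.5 0.6 0.1 255")

```text
time_s: 24.87
position: [0.5824, -0.1177, 0.3401]
tool_rot: [[0.243, 0.97, -0.004], [0.97, -0.243, -0.001], [-0.002, -0.004, -1.0]]
ft_force: [-0.7, 0.1, -1.7]
grip_width: 0.0129
gripper_force: 60.3
```

```bash
python3 - <<'E'
from h import *
import pickle
s=env.observe(); print(s["q"],s["position"],s["ft_force"])
delta([.5875,-.1361,.30],frame([0,0,-1],u(-13.9)))
w=imaging.get_image("wrist"); pickle.dump(w,open("w8.pkl","wb"))
print([(d["at"],d["confidence"],atz(w,[d["at"]],.11)) for d in models.tip_of("wrist","lock_slot")])
C,px=cloud(w); m=(abs(C[:,2]-.11)<.006)
M=np.zeros((420,560),np.uint8); M[px[m,1],px[m,0]]=1
cs,h=cv2.findContours(M,cv2.RETR_CCOMP,cv2.CHAIN_APPROX_NONE)
for c,hh in zip(cs,h[0]):
    if len(c)>60: print(hh[3],len(c),cv2.minAreaRect((atz(w,c.reshape(-1,2),.11)[:,:2]*1000).astype(np.float32)))
# handle top face
m=(C[:,2]>s["position"][2]-.01)&(np.hypot(*(C[:,:2]-np.array(s["position"])[:2]).T)<.05)
Q=C[m]; print(len(Q),Q.mean(0) if len(Q) else 0)
top=imaging.get_image("top"); pickle.dump(top,open("t8.pkl","wb"))
print([(d["at"],d["confidence"]) for d in models.tip_of("top","key")],proj(top,[np.array(s["position"])-[0,0,.103]]))
E
```

```text
[-22.7765  24.0175  53.2424  -0.1237 102.9476  -8.7502] [ 0.5824 -0.1177  0.3401] [-0.6779  0.1167 -1.6781]
rotvec deg (tool) [-0.2234  0.0874 -0.1538] | shift cm in old axes [-1.6561  0.9568  4.0087] in new axes [-1.6647  0.9367  4.0099]
[([292.2, 190.6], 0.72, array([[ 0.589 , -0.1386,  0.11  ]])), ([130.7, 100.4], 0.62, array([[0.4209, 0.0232, 0.11  ]]))]
-1 99 ((893.6748657226562, -485.3429870605469), (52.06972885131836, 28.033662796020508), 32.758243560791016)
-1 120 ((822.0067138671875, -399.2034912109375), (64.88597869873047, 26.706321716308594), 26.077062606811523)
-1 69 ((902.7125244140625, -411.7131652832031), (24.814542770385742, 21.513425827026367), 82.95195007324219)
-1 98 ((892.580078125, -396.5174560546875), (63.80367660522461, 22.027420043945312), 18.727970123291016)
-1 114 ((817.5264282226562, -312.2903137207031), (61.361968994140625, 23.76944351196289), 42.98908233642578)
-1 136 ((891.60009765625, -310.57220458984375), (54.59915542602539, 26.591157913208008), 36.539737701416016)
-1 120 ((506.4819641113281, -185.42588806152344), (33.890567779541016, 52.00388717651367), 82.18885040283203)
-1 145 ((530.5872802734375, -108.8938217163086), (43.23784255981445, 53.99711227416992), 39.15336608886719)
-1 647 ((604.17822265625, -170.23971557617188), (140.54324340820312, 134.1581573486328), 76.00172424316406)
-1 132 ((874.78369140625, -180.50640869140625), (48.15823745727539, 42.589290618896484), 63.76247787475586)
-1 148 ((873.9548950195312, -111.49615478515625), (47.67905807495117, 42.41730880737305), 77.10115814208984)
-1 157 ((873.0365600585938, -44.39868927001953), (43.73907470703125, 47.99810791015625), 0.22617179155349731)
-1 116 ((871.8355102539062, 14.653215408325195), (26.49125099182129, 48.19535827636719), 57.26307678222656)
49735 [ 0.5852 -0.1078  0.4142]
[] [[376.7514 164.8318]]
```

Request:
jog_arm(plan="0 0 0 -2 0.3 0 255; 0 0 0 -2.5 0.3 0.5 255; 0 0 0 -2.5 0.3 0.5 255; 0 0 0 -0.7 0 0.5 255; 0 0 0 0 0 0 255; 0 0 0 0 0 0 255")

```text
time_s: 25.57
position: [0.5729, -0.1905, 0.3274]
tool_rot: [[0.24, 0.971, -0.001], [0.971, -0.24, -0.001], [-0.001, -0.001, -1.0]]
ft_force: [1.1, 0.3, -1.5]
grip_width: 0.0129
gripper_force: 60.3
```

```bash
python3 - <<'E'
from h import *
import pickle
s=env.observe(); print(s["position"])
w=imaging.get_image("wrist"); pickle.dump(w,open("w9.pkl","wb"))
print([(d["at"],d["confidence"],atz(w,[d["at"]],.11)) for d in models.tip_of("wrist","lock_slot")])
lock=np.array([.5875,-.1361,.11]); x=u(-13.9);y=u(76.1)
print(proj(w,[lock+a*.012*x+b*.029*y for a,b in((-1,-1),(-1,1),(1,1),(1,-1))]))
C,px=cloud(w); m=(abs(C[:,2]-.11)<.006)&(np.hypot(*(C[:,:2]-lock[:2]).T)<.12)
print("bar z",np.median(C[m][:,2]))
M=np.zeros((420,560),np.uint8); M[px[m,1],px[m,0]]=1
cs,h=cv2.findContours(M,cv2.RETR_CCOMP,cv2.CHAIN_APPROX_NONE)
for c,hh in zip(cs,h[0]):
    if len(c)>40: print(hh[3],len(c),cv2.minAreaRect((atz(w,c.reshape(-1,2),.11)[:,:2]*1000).astype(np.float32)))
p=w["pixels"].copy(); save(w,"w9.png",None,1.4)
E
```

```text
[ 0.5729 -0.1905  0.3274]
[([284.9, 135.3], 0.97, array([[ 0.5882, -0.1387,  0.11  ]]))]
[[274.1653 157.162 ]
 [273.7726 108.4956]
 [293.9031 108.5103]
 [293.4798 157.1751]]
bar z 0.11074686072012291
-1 153 ((629.0638427734375, -221.91070556640625), (54.86903381347656, 41.06523513793945), 23.379894256591797)
-1 183 ((530.4598388671875, -114.21316528320312), (54.0432014465332, 41.76276397705078), 82.88987731933594)
-1 757 ((576.3768920898438, -166.7759552001953), (176.16748046875, 138.05007934570312), 55.94955825805664)
33 135 ((586.6474609375, -135.49253845214844), (58.56121063232422, 26.700355529785156), 76.62422943115234)
```

View pics/w9.png

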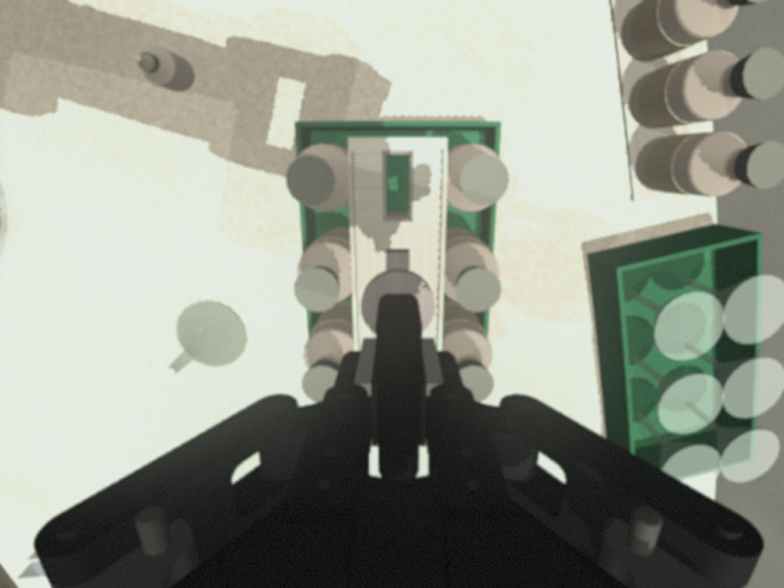

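The held key and slot line up: slot at picture (398,187), flange at (398,304), head at (397,260).

```bash
python3 - <<'E'
from h import *
import pickle
w=pickle.load(open("w9.pkl","rb")); s=env.observe(); p=np.array(s["position"])
print("flange",atz(w,[[397.5/1.4,304/1.4]],p[2]-.062)-p)
C,px=cloud(w); F=(C[:,2]>p[2]-.07)&(C[:,2]<p[2]-.055)&(np.hypot(*(C[:,:2]-p[:2]).T)<.035)&(px[:,1]<235)
Q=C[F]; print(len(Q),np.median(Q[:,2])-p[2],Q.min(0)-p,Q.max(0)-p)
R=np.array(s["tool_rot"]); L=(Q-p)@R; print("flange tool x max",np.percentile(L[:,0],99),"y range",np.percentile(L[:,1],[1,99]))
H=(C[:,2]>p[2]-.115)&(C[:,2]<p[2]-.09)&(np.hypot(*(C[:,:2]-p[:2]).T)<.04); L=(C[H]-p)@R; print("head",len(L),L.min(0),L.max(0))
delta([.587,-.1358,.26],frame([0,0,-1],u(-13.9)))
E
```

```text
flange [[ 0.0015  0.0015 -0.062 ]]
1156 -0.06285022870539642 [-0.0189 -0.0158 -0.0696] [ 0.0208  0.0195 -0.061 ]
flange tool x max 0.01942268867184152 y range [-0.0179  0.02  ]
head 253 [ 0.0131 -0.0058  0.0902] [0.024  0.0079 0.1031]
rotvec deg (tool) [0.0362 0.0802 0.0872] | shift cm in old axes [5.6287 0.0324 6.7945] in new axes [5.6192 0.0281 6.8023]
```

Request:
jog_arm(plan="0 0 0 2.6 0 0 255; 0 0 0 2.2 0 0 255; 0 0 0 0.8 0 0 255; 0 0 0 0 0 2.5 255; 0 0 0 0 0 2.5 255; 0 0 0 0 0 1.8 255; 0 0 0 0 0 0 255; 0 0 0 0 0 0 255")

```text
time_s: 26.33
position: [0.5864, -0.1371, 0.2597]
tool_rot: [[0.24, 0.971, -0.001], [0.971, -0.24, -0.001], [-0.002, -0.001, -1.0]]
ft_force: [0.4, 0.1, -2.1]
grip_width: 0.0132
gripper_force: 60.3
```

```bash
python3 - <<'E'
from h import *
s=env.observe(); print(s["ft_force"],s["q"])
delta([.587,-.1358,.18],frame([0,0,-1],u(-13.9)))
w=imaging.get_image("wrist"); p=np.array(s["position"]); R=np.array(s["tool_rot"]); C,px=cloud(w)
L=(C-p)@R
F=(abs(L[:,2]-.062)<.006)&(np.hypot(L[:,0],L[:,1])<.035)&(px[:,1]<235); print("flange y",np.percentile(L[F][:,1],[1,99]),"xmax",np.percentile(L[F][:,0],99))
m=(abs(C[:,2]-.11)<.005)&(abs(L[:,1])<.06)&(L[:,0]>.01)&(L[:,0]<.032)
B=L[m]
for a in np.arange(.010,.040,.004):
    k=(L[:,0]>a)&(L[:,0]<a+.004)&(abs(L[:,1])<.03)&(abs(C[:,2]-.11)<.005); yy=np.sort(L[k][:,1]); 
    if len(yy)>5: i=np.argmax(np.diff(yy)); print(round(a,3),len(yy),"gap",yy[i],yy[i+1])
E
```

```text
[ 0.3658  0.1371 -2.1181] [-24.3718  26.2652  62.3626  -0.0956  91.3987 -10.5045]
rotvec deg (tool) [-0.0435  0.0891  0.0304] | shift cm in old axes [0.1559 0.0328 7.9675] in new axes [0.1436 0.0267 7.9677]
flange y [-0.0175  0.0203] xmax 0.01969839527800121
0.01 139 gap -0.011929812492766546 0.012808393379751194
0.014 138 gap -0.011827431713997269 0.012759047288508659
0.018 136 gap -0.011823574752234415 0.01272721057603795
0.022 129 gap -0.011774566333432875 0.012639699454437133
0.026 134 gap -0.011733119817453824 0.012656094555423759
0.03 215 gap 0.001462736414566831 0.0024704915849514384
0.034 238 gap -0.011614996675378624 -0.010607601623943757
0.038 242 gap 0.001464231835035772 0.0024684040342121227
```

Slot and key are centred on each other to within 1 mm. Going down now.

Request:
jog_arm(plan="0 0 0 0.1 0 1 255; 0 0 0 0 0 1.2 255; 0 0 0 0 0 1.2 255; 0 0 0 0 0 1.2 255; 0 0 0 0 0 1 255; 0 0 0 0 0 0.8 255; 0 0 0 0 0 0 255; 0 0 0 0 0 0 255")

```text
time_s: 27.05
position: [0.5867, -0.1369, 0.1956]
tool_rot: [[0.24, 0.971, -0.0], [0.971, -0.24, -0.002], [-0.002, 0.0, -1.0]]
ft_force: [-0.1, -0.1, -2.2]
grip_width: 0.0132
gripper_force: 60.2
```

Request:
jog_arm(plan="0 0 0 0 0 0.6 255; 0 0 0 0 0 0.4 255; 0 0 0 0 0 0.2 255; 0 0 0 0 0 0.1 255; 0 0 0 0 0 0 255; 0 0 0 0 0 0 255")

```text
time_s: 27.55
position: [0.5866, -0.1369, 0.1825]
tool_rot: [[0.241, 0.971, -0.0], [0.971, -0.241, -0.002], [-0.002, 0.0, -1.0]]
ft_force: [-0.5, -0.3, -1.6]
grip_width: 0.013
gripper_force: 60.5
```

Request:
jog_arm(plan="0 0 0 0 0 0.2 255; 0 0 0 0 0 0.1 255; 0 0 0 0 0 0 255; 0 0 0 0 0 0 255")

```text
time_s: 27.88
position: [0.5865, -0.1369, 0.1793]
tool_rot: [[0.241, 0.971, -0.001], [0.971, -0.241, -0.002], [-0.002, -0.0, -1.0]]
ft_force: [-0.3, -0.9, -1.7]
grip_width: 0.0131
gripper_force: 60.5
```

Request:
jog_arm(plan="0 0 0 0 0 0.1 255; 0 0 0 0 0 0.1 255; 0 0 0 0 0 0 255; 0 0 0 0 0 0 255")

```text
time_s: 28.22
position: [0.5867, -0.1369, 0.1789]
tool_rot: [[0.24, 0.971, 0.001], [0.971, -0.24, -0.002], [-0.002, 0.002, -1.0]]
ft_force: [-3.9, 0.9, 7.3]
grip_width: 0.0134
gripper_force: 61.9
```

Seated, with 7 N up on the flange at z = 0.179. Quarter turn next.

Request:
jog_arm(plan="0 0 0 0 0 -0.15 255; 0 0 6.9 0 0 0 255; 0 0 6.9 0 0 0 255; 0 0 6.9 0 0 0 255; 0 0 6.9 0 0 0 255; 0 0 6.9 0 0 0 255; 0 0 6.9 0 0 0 255; 0 0 6.9 0 0 0 255; 0 0 6.9 0 0 0 255; 0 0 0 0 0 0 255")

```text
time_s: 29.05
position: [0.5867, -0.1369, 0.179]
tool_rot: [[0.936, 0.352, -0.0], [0.352, -0.936, -0.002], [-0.001, 0.002, -1.0]]
ft_force: [-0.1, -0.6, -0.8]
grip_width: 0.0133
gripper_force: 60.6
```

Request:
jog_arm(plan="0 0 6.9 0 0 0 255; 0 0 6.9 0 0 0 255; 0 0 6.9 0 0 0 255; 0 0 6.9 0 0 0 255; 0 0 7.1 0 0 0 255; 0 0 0 0 0 0 255; 0 0 0 0 0 0 255")

```text
time_s: 29.63
position: [0.5866, -0.1369, 0.179]
tool_rot: [[0.973, -0.233, -0.0], [-0.233, -0.973, -0.002], [0.0, 0.002, -1.0]]
ft_force: [-0.7, -0.2, 0.8]
grip_width: 0.0131
gripper_force: 60.6
```

Request:
jog_arm(plan="0 0 0 0 0 0 235; 0 0 0 0 0 0 210; 0 0 0 0 0 0 180; 0 0 0 0 0 0 140; 0 0 0 0 0 0 100; 0 0 0 0 0 0 100; 0 0 0 0 0 -1 100; 0 0 0 0 0 -2 100; 0 0 0 0 0 -3 100; 0 0 0 0 0 -3.5 100")

```text
time_s: 30.47
position: [0.586, -0.1365, 0.2746]
tool_rot: [[0.971, -0.239, -0.003], [-0.239, -0.971, -0.0], [-0.003, 0.001, -1.0]]
ft_force: [1.1, 0.1, 0.7]
grip_width: 0.052
gripper_force: 0.0
```

Request:
jog_arm(plan="0 0 0 -1 0 -3.5 100; 0 0 0 -2 0 -3 100; 0 0 0 -3 0 0 100; 0 0 0 -2 0 0 100; 0 0 0 0 0 0 100; 0 0 0 0 0 0 100")

```text
time_s: 30.97
position: [0.5085, -0.1173, 0.3402]
tool_rot: [[0.971, -0.239, 0.001], [-0.239, -0.971, -0.002], [0.002, 0.002, -1.0]]
ft_force: [-0.4, -0.2, -0.2]
grip_width: 0.0517
gripper_force: 0.0
```

```bash
python3 - <<'E'
from h import *
s=env.observe(); print(s["position"],s["ft_force"],s["gripper_force"])
w=imaging.get_image("wrist"); C,px=cloud(w); lock=np.array([.587,-.1358])
m=(C[:,2]>.19)&(C[:,2]<.225)&(np.hypot(*(C[:,:2]-lock).T)<.045); Q=C[m]
t=Q[abs(Q[:,2]-np.median(Q[:,2]))<.004]; n=np.linalg.svd(t-t.mean(0))[2][2]; print(len(t),np.median(t[:,2]),n,cv2.minAreaRect((t[:,:2]*1000).astype(np.float32)))
m=(abs(C[:,2]-.11)<.006)&(np.hypot(*(C[:,:2]-lock).T)<.1); print("bar z",np.median(C[m][:,2]))
B=C[(abs(C[:,2]-.11)<.02)&(abs((C[:,:2]-lock)@u(-13.9)[:2])<.035)&(abs((C[:,:2]-lock)@u(76.1)[:2]+.09)<.06)]
A=np.c_[(B[:,:2]-lock)@u(76.1)[:2],np.ones(len(B))]; print("bar slope",np.linalg.lstsq(A,B[:,2],rcond=None)[0])
E
```

```text
[ 0.5085 -0.1173  0.3402] [-0.3759 -0.1788 -0.1925] 0.0
1046 0.21150870282547446 [0.0008 0.0024 1.    ] ((587.5715942382812, -136.19139099121094), (13.600034713745117, 59.704498291015625), 75.80404663085938)
bar z 0.11073833052089341
bar slope [0.0022 0.1108]
```

```bash
python3 -c "
from rig import job; print(job.close_job())"
```

```text
the job is handed in; nothing more can be done
None
```

The job is handed in at about 31 s of robot time: the bar is down, and the key stands upright in the lock slot with its flange on the bar. It is turned crosswise and released, and the robot is clear of everything; I did not re-measure the loose bottles and glassware afterwards, and the judge's verdict was not shown.

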